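# Put the washed things away on the sink-side shelf

## Task

Put both teaspoons in the open drawer of the grey caddy and push the drawer fully shut; lay the bottle brush down in the long steel tray and the bar of soap flat in the soap dish. Leave the glass tumbler and the round tin standing where they are.

Things in the scene. Friction and masses are not known exactly. Their poses are not given: they have to be found in the camera images.
- spoon_a_mid (a point): One of two: steel teaspoon, 126 mm long, bowl 30 wide and 45 long towards its +x. Point: middle of its length, half-way up the arched handle, 10 above the surface it lies on. Handle there 9 wide and 4 thick (within 10 of the point), 13 wide at its end; spoon 12.5 high. About 30 g, balances near the point; grasp across y. x along the spoon to the bowl, z up. The two spoons are alike.
- spoon_b_mid (a point): The other: steel teaspoon, 126 mm long, bowl 30 wide and 45 long towards its +x. Point: middle of its length, half-way up the arched handle, 10 above the surface it lies on. Handle there 9 wide and 4 thick (within 10 of the point), 13 wide at its end; spoon 12.5 high. About 30 g, balances near the point; grasp across y. x along the spoon to the bowl, z up. The two spoons are alike.
- brush_mid (a point): Bottle brush, orange handle, pale bristle head, 190 mm long. Point: middle of its length, on the handle half-way up, 14 above the surface it lies on; it balances here. Handle 18 wide (y), 13 thick, x = -95 to +12; head 32 in diameter, x = +24 to +95, does not roll. The axis rises 4 degrees to the head. x to the head, z up. Grasp the handle across y. About 60 g.
- soap_mid (a point): Bar of soap, greenish, 70 mm (x) by 44 (y) by 24 high (z), lying flat; the point is its centre, 12 mm above the shelf. Grasp across y. About 90 g.
- drawer_floor (a point): Drawer of the fixed grey plastic caddy (200 mm deep, 176 wide, 80 high), open to the robot. Point: centre of its inner floor, 10 above the shelf, moves with it. x into the caddy (shuts along +x), z up. Inside 180 (x) by 152 (y), walls 36 above the floor. Front panel: outer face x = -102, 176 wide, 50 high; in its middle a pull lip 70 wide sticks out to x = -114, 35 to 42 above the floor.
- caddy_drawer (a joint): How far the drawer has been pushed in, in m: 0 at its outer stop, 0.175 fully shut (hard stop). About 1 N of friction; it stays where it is left. Push on the front or its lip to shut it. The caddy roofs the drawer's rear: open from above is only the strip from the drawer's x = -90 mm (front wall) to x = 81 mm - (joint value).
- brush_tray: Long steel draining tray, fixed to the shelf, open above: 230 mm (x) by 98 (y) outside, 222 by 90 inside, walls 18 high and 4 thick, floor top 4 above the shelf. Origin: centre of its underside, on the shelf. x along the tray, z up.
- soap_dish: Blue ceramic soap dish, fixed to the shelf: 124 mm (x) by 108 (y) outside, 114 by 98 inside, rim 14 high. Four ribs across it, tops 8 above the shelf, carry the soap. Origin: centre of its underside, on the shelf. z up.
- tumbler: Bystander: empty glass tumbler, 68 mm in diameter, 80 high, standing loose. Origin: centre of its underside. z up.
- tin: Bystander: round metal tin with its lid on, 92 mm in diameter, 72 high, standing loose. Origin: centre of its underside. z up.
Mind the look-alikes: they are no part of the job. Of the things that look like the part that bears soap_mid, the middle-sized one is meant.

How it is judged:
By the outcome, as a careful person would: the job done as asked, in the order asked, and still so for the second after the job is handed in, with the robot touching nothing.
It also fails if it takes over 120 s, if anything falls off the work surface, if the arm or the gripper's body presses on something with over 40 N, if the wrist force passes 120 N, or if a joint passes its speed limit or range.

## Robot

A 6-joint arm with a two-finger parallel gripper is mounted at the origin on the work surface. World frame = base frame: x ahead of the robot, y to its left, z up, the work surface at z = 0. Lengths are in mm, angles in degrees, forces in N, time in s.
With the tool pointing down it reaches from about 300 to 850 mm from the base axis. Payload 4.2 kg.
Tool frame: the origin (TCP) lies midway between the tips of the shut fingers; the grasp point (between the pads) lies 19 mm behind it; x points along the fingers, y is the direction in which the jaws open and shut, and the axes are right-handed (so a half turn about x gives the same grasp; the last joint's range is limited). The gripper opens to 91 mm and grips with 3 to 60 N. Pads are 32 mm wide; open, the fingers measure 118 mm over their backs; the gripper's body (76 mm by 178 mm) begins 60 mm behind the grasp point.
Start: joints at [-72.823, 18.312, 89.639, -0, 72.044, -1.146], TCP at [180.77, -545.862, 213.976] pointing down, gripper open.
Joint ranges: [-177.97, 177.97], [-48.28, 115.42], [12.27, 149.76], [-77.06, 257.06], [2.81, 150.46], [-146.56, 146.56]. Speed limits (degrees/s): [147.25, 147.25, 180, 180, 180, 180].

## Interface

Orientations are given as [roll, pitch, yaw] about the fixed x, y, z axes, in that order (R = Rz(yaw) Ry(pitch) Rx(roll)).
In Python, from workcell import * gives the robot as it stands.
- The arm moves only by the shell command python3 -m handwheel 'ROWS' [FORCE]. ROWS is a JSON object of lists of equal length, an entry for each row: "gripper": the closure, from 0 (fully open) to 1 (shut); "offset": the shift along the tool's x, y, z in mm, a list of three; "rot": the turn, a rotation vector about the tool's x, y, z in degrees, a list of three. A call has 1 to 5 rows; each row is the pose to reach, as a shift and turn from the pose commanded when the call began, along the tool's axes at that moment; what a row does not reach only later rows make up. A row lasts 1/12 s, in which the tool goes at most 41.7 mm and 7.16 degrees, less where a joint would pass 70% of its speed; a pose out of reach is approached as far as the arm can. A call with a gripper value outside its range is refused whole. The fingers move at their own pace and stop on an object; FORCE is the grip in N (left out, the last holds). Time passes only in rows, so rows that repeat a pose let the fingers close. It gives the time, the measured TCP pose, the force and the opening at its end, in the units of the state.
- state(): the state, without advancing time (a new reading comes with each control period).
- grab_frame(name): name is "side" or "top" or "wrist"; returns the picture (480x640x3 uint8, red, green, blue); there is no depth.
- camera_params(name): a dict with "fx", "fy", "cx", "cy" (pixels), "k1" (the pictures are not rectified: a ray, as slopes to the right and down, at radius r is drawn at 1 + k1 r^2 times it, then the intrinsics apply), "position" and "attitude" of the camera in the world; the wrist camera has in their place "hand_eye" (4x4, takes a point from camera to tool coordinates, whose origin is the TCP and whose axes are the tool frame's). Camera axes: x right, y up, looking along -z (the intrinsics and any distortion apply to the point x, -y, -z); pixel columns grow to the right and rows downward; lengths in mm; the calibration is good to about 2 mm. A picture is of the moment at which its call begins: read the wrist's pose just before it. camera_params takes no time and is no camera call.
- job_done(): hands the job in, once; it reports no verdict.
The state is a dict: "time_s": time; "qpos": joint angles; "qvel": joint speeds; "effort": joint torques, N m; "ee_pos": TCP position; "ee_rot": TCP orientation; "force": force on the tool from outside, world axes, zero at the start; "torque": the same for the moment, N m; "gripper_width": finger opening in mm.
Only numpy, scipy, OpenCV 4.12 (cv2) and the standard library are available. Lean on these libraries where they do the work, as an engineer would, in place of code of your own. Each camera call takes 0.05 s, during which the arm holds its last target.

## Working session

There is one attempt and no reset: what is moved stays moved. The work goes in short steps, Python scripts to look and compute and a shell command to move; the robot and the scene stay as the last step left them, time stands still between calls to the robot, and variables do not carry over. Pictures are saved under pics/ and viewed, and the job is handed in when it is done.

```bash
ls; mkdir -p pics
python3 - <<'E'
from workcell import *
import cv2
s=state();print({k:s[k] for k in ['time_s','ee_pos','ee_rot','gripper_width']})
for n in ['top','side','wrist']:
    p=camera_params(n);print(n,p)
    cv2.imwrite(f'pics/{n}0.png',grab_frame(n)[:,:,::-1])
E
```

```text
pics
{'time_s': 0.0, 'ee_pos': array([ 180.61408673, -545.35993525,  213.12224437]), 'ee_rot': array([-91.20135593,  89.8981556 , 107.12040586]), 'gripper_width': 91.3114215401801}
top {'fx': 475.67842177675635, 'fy': 475.67842177675635, 'cx': 316.1877365615453, 'cy': 234.70097965701586, 'k1': -0.06561309622459718, 'position': array([ 460.90309981,   -9.68204468, 1042.00165481]), 'attitude': array([  7.06975605,   0.34356047, -89.75759624])}
side {'fx': 483.69959019956707, 'fy': 483.69959019956707, 'cx': 320.8545187509831, 'cy': 235.6430415479269, 'k1': 0.03034983498895343, 'position': array([230.53214775, 651.32992948, 535.97757397]), 'attitude': array([  56.68835506,   -0.23469694, -154.082331  ])}
wrist {'fx': 392.5817028019933, 'fy': 392.5817028019933, 'cx': 317.6365402241928, 'cy': 240.81921091563163, 'k1': 0.011919207810836234, 'hand_eye': array([[ 1.71858951e-03,  2.73901563e-01, -9.61756196e-01,
        -1.70005049e+02],
       [ 9.99998432e-01, -5.98792165e-05,  1.76987246e-03,
         2.55227865e-01],
       [ 4.27181627e-04, -9.61757729e-01, -2.73901237e-01,
        -7.77374870e+01],
       [ 0.00000000e+00,  0.00000000e+00,  0.00000000e+00,
         1.00000000e+00]])}
```

View pics/top0.png

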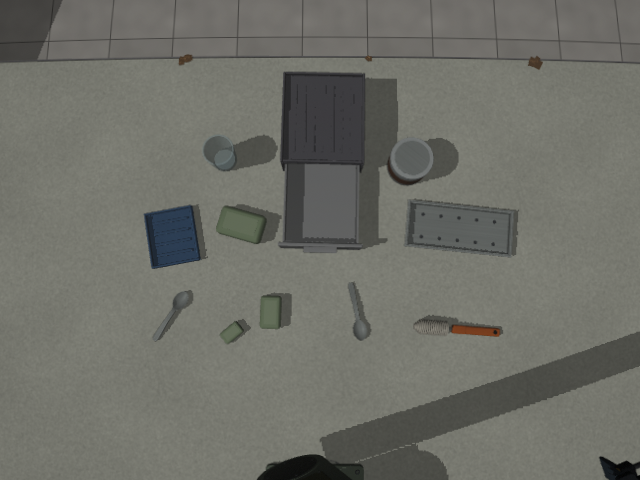

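View pics/side0.png

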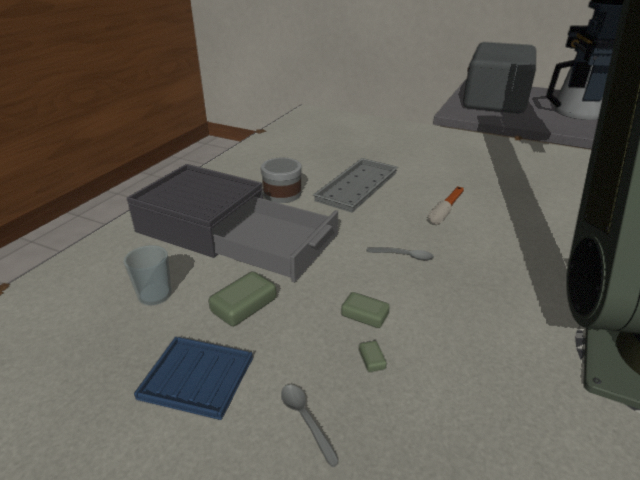

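View pics/wrist0.png

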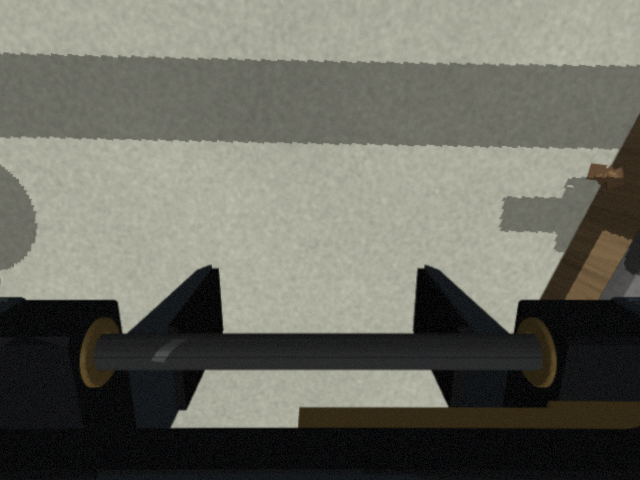

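The top view shows (px):
- **Spoons:** (173,314) and (358,312).
- **Brush:** (458,329).
- **Tray:** (461,228).
- **Dish:** (174,236).
- **Drawer:** (322,204).
- **Tumbler:** (220,154).
- **Tin:** (411,160).
- **Soap candidates:** large (241,224), middle (271,312) and small (232,332). I choose the middle one, and will check its size.

```bash
cat > h.py <<'E'
from workcell import *
import cv2, numpy as np
from scipy.spatial.transform import Rotation as Ro
def Rm(a): return Ro.from_euler('xyz',a,degrees=True).as_matrix()
def cam(n,s=None):
    p=camera_params(n)
    if n=='wrist':
        H=np.array(p['hand_eye']);R=Rm(s['ee_rot'])
        return p,R@H[:3,:3],R@H[:3,3]+s['ee_pos']
    return p,Rm(p['attitude']),np.array(p['position'])
def ray(c,uv):
    p,R,o=c;uv=np.atleast_2d(uv).astype(float)
    K=np.array([[p['fx'],0,p['cx']],[0,p['fy'],p['cy']],[0,0,1]])
    n=cv2.undistortPoints(uv.reshape(-1,1,2),K,np.array([p['k1'],0,0,0,0.])).reshape(-1,2)
    return o,np.c_[n[:,0],-n[:,1],-np.ones(len(n))]@R.T
def onz(c,uv,z):
    o,d=ray(c,uv);t=(z-o[2])/d[:,2];return o+t[:,None]*d
def proj(c,P):
    p,R,o=c;q=(np.atleast_2d(P)-o)@R;x=q[:,0]/-q[:,2];y=-q[:,1]/-q[:,2];f=1+p['k1']*(x*x+y*y)
    return np.c_[p['fx']*x*f+p['cx'],p['fy']*y*f+p['cy']]
def shot(n,name):
    s=state();im=grab_frame(n);cv2.imwrite(f'pics/{name}.png',im[:,:,::-1]);return im,cam(n,s),s
def pca(P):
    m=P[:,:2].mean(0);r=cv2.minAreaRect(P[:,:2].astype(np.float32));return r
E
python3 - <<'E'
from h import *
im=cv2.imread('pics/top0.png');c=cam('top')
hsv=cv2.cvtColor(im,cv2.COLOR_BGR2HSV)
big=cv2.resize(im[270:355,120:400],None,fx=2.8,fy=2.8,interpolation=cv2.INTER_CUBIC);cv2.imwrite('pics/c1.png',big)
cv2.imwrite('pics/c2.png',cv2.resize(im[185:350,400:530],None,fx=3.6,fy=3.6,interpolation=cv2.INTER_CUBIC))
def blobs(m,z,lab,amin=60):
    cs,_=cv2.findContours(m.astype(np.uint8),cv2.RETR_EXTERNAL,cv2.CHAIN_APPROX_NONE)
    for k in cs:
        if cv2.contourArea(k)<amin: continue
        P=onz(c,k.reshape(-1,2),z);print(lab,k.reshape(-1,2).mean(0).round(),[np.round(v,1) for v in pca(P)])
H,S,V=cv2.split(hsv)
blobs((H>35)&(H<75)&(S>55)&(np.arange(480)[:,None]<400),18,'green')
blobs((H>100)&(H<125)&(S>100)&(np.arange(480)[:,None]<400),14,'blue')
blobs((H<15)&(S>150)&(np.arange(480)[:,None]>250),14,'orange')
for p in [(158,240),(260,150),(271,312),(241,224),(179,300),(470,331),(440,205)]: print(p,hsv[p[1],p[0]])
E
```

```text
blue [168. 238.] [array([583.8, 314.1]), array([122.4, 106.9]), np.float64(9.8)]
orange [475. 330.] [array([ 383. , -344.2]), array([100.4,  16.5]), np.float64(85.4)]
(158, 240) [107 115  80]
(260, 150) [30 19 80]
(271, 312) [ 44  47 108]
(241, 224) [ 46  46 106]
(179, 300) [75 11 91]
(470, 331) [ 11 191 119]
(440, 205) [70  9 85]
```

View pics/c1.png

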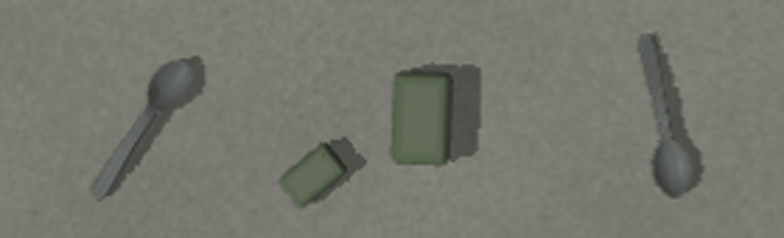

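View pics/c2.png

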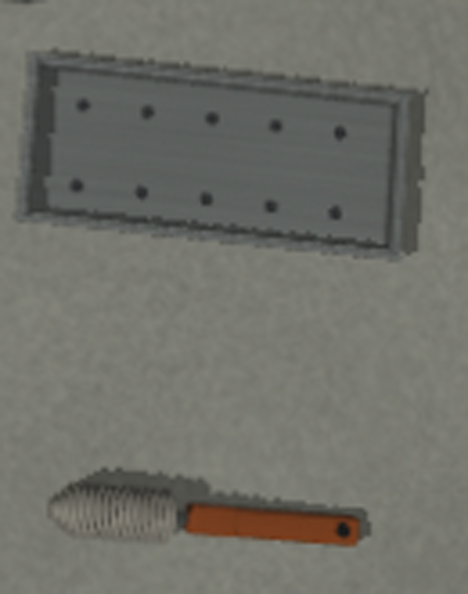

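The crops show the soap at (271,312) as a clean bar of middle size, with its shadow to the right. Spoon A has its bowl up and to the right. Spoon B has its bowl toward the robot.

Run:
```python
from h import *
im=cv2.imread('pics/top0.png');c=cam('top')
H,S,V=cv2.split(cv2.cvtColor(cv2.GaussianBlur(im,(3,3),0),cv2.COLOR_BGR2HSV))
m=((H>34)&(H<75)&(S>36)&(np.arange(480)[:,None]<400)).astype(np.uint8)
m=cv2.morphologyEx(m,cv2.MORPH_OPEN,np.ones((3,3)))
cs,_=cv2.findContours(m,cv2.RETR_EXTERNAL,cv2.CHAIN_APPROX_NONE)
for k in cs:
    if cv2.contourArea(k)<60: continue
    P=onz(c,k.reshape(-1,2),20);print('green',k.reshape(-1,2).mean(0).round(),[np.round(v,1) for v in cv2.minAreaRect(P[:,:2].astype(np.float32))])
def q(lab,pts,z):
    P=onz(c,pts,z);print(lab,P[:,:2].round(1).tolist(),'mean',P[:,:2].mean(0).round(1))
    for i in range(len(P)-1):
        d=P[i+1]-P[i];print('   len %.1f ang %.1f'%(np.hypot(d[0],d[1]),np.degrees(np.arctan2(d[1],d[0]))))
f=lambda p,o,s:[(x/s+o[0],y/s+o[1]) for x,y in p]
q('spA',f([(100,193),(192,62)],(120,270),2.8),5)
q('spB',f([(648,36),(678,195)],(120,270),2.8),5)
q('tray',f([(35,52),(412,90),(400,258),(20,218)],(400,185),3.6),18)
q('brush',f([(360,530),(50,508)],(400,185),3.6),14)
cv2.imwrite('pics/c3.png',cv2.resize(im[60:260,190:445],None,fx=3,fy=3,interpolation=cv2.INTER_CUBIC))
```

```text
green [231. 332.] [array([378.3, 176.4]), array([27.8, 45.1]), np.float64(40.2)]
green [270. 312.] [array([421.6,  94.6]), array([67.5, 42.7]), np.float64(0.4)]
green [241. 224.] [array([609.9, 161.6]), array([100.4,  62.5]), np.float64(74.3)]
spA [[360.8, 343.7], [462.3, 274.8]] mean [411.6 309.2]
   len 122.7 ang -34.2
spB [[484.4, -79.9], [363.0, -102.5]] mean [423.7 -91.2]
   len 123.5 ang -169.5
tray [[666.5, -207.8], [644.3, -439.7], [541.2, -427.4], [564.9, -196.7]] mean [ 604.2 -317.9]
   len 233.0 ang -95.5
   len 103.8 ang 173.2
   len 232.0 ang 84.1
brush [[378.9, -398.3], [392.4, -212.4]] mean [ 385.6 -305.4]
   len 186.3 ang 85.8
```

View pics/c3.png

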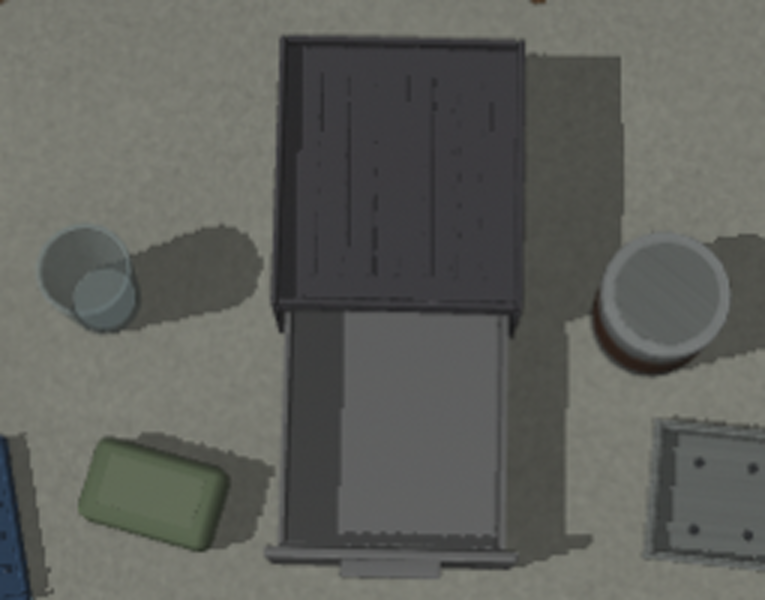

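Run:
```python
from h import *
c=cam('top')
def q(lab,pts,z,o=(190,60),s=3):
    P=onz(c,[(x/s+o[0],y/s+o[1]) for x,y in pts],z);print(lab,P[:,:2].round(1).tolist(),'mean',P[:,:2].mean(0).round(1))
    for i in range(len(P)-1):
        d=P[i+1]-P[i];print('   len %.1f ang %.1f'%(np.hypot(d[0],d[1]),np.degrees(np.arctan2(d[1],d[0]))))
q('roof',[(282,38),(525,42),(523,303),(275,305)],80)
q('front',[(267,560),(518,564)],50)
q('lip',[(342,577),(440,577)],52)
q('floor right far corner/near', [(500,312),(497,536),(340,533)],10)
q('tumblertop',[(41,268),(131,268)],80)
q('tumblerbot',[(73,300),(135,300)],0)
q('tin',[(600,300),(729,295),(665,235),(665,360)],72)
```

```text
roof [[930.5, 67.2], [927.8, -106.6], [735.1, -103.0], [733.2, 69.1]] mean [831.6 -18.3]
   len 173.8 ang -90.9
   len 192.7 ang 178.9
   len 172.1 ang 90.6
front [[558.4, 74.7], [556.2, -100.7]] mean [557.3 -13. ]
   len 175.3 ang -90.7
lip [[546.5, 22.1], [546.7, -46.1]] mean [546.6 -12. ]
   len 68.2 ang -89.8
floor right far corner/near [[748.1, -92.6], [580.4, -89.2], [582.2, 25.1]] mean [636.9 -52.2]
   len 167.7 ang 178.9
   len 114.3 ang 89.1
tumblertop [[760.0, 233.6], [759.8, 170.3]] mean [759.9 202. ]
   len 63.4 ang -90.2
tumblerbot [[759.8, 228.5], [759.7, 181.5]] mean [759.8 205. ]
   len 47.1 ang -90.1
tin [[739.8, -157.7], [744.1, -248.6], [787.4, -204.6], [697.0, -202.4]] mean [ 742.1 -203.3]
   len 91.0 ang -87.3
   len 61.8 ang 45.4
   len 90.4 ang 178.6
```

```bash
cat >> h.py <<'E'
def plan(xyz,a=None,maxrot=35):
    "a: world direction of tool y (deg), tool down"
    s=state();R=Rm(s['ee_rot']);a0=np.degrees(np.arctan2(R[1,1],R[0,1]))
    if a is None:a=a0
    ar=np.radians(a);T=np.array([[0,0,-1.],[np.cos(ar),np.sin(ar),0],[np.sin(ar),-np.cos(ar),0]]).T
    off=R.T@(np.array(xyz)-s['ee_pos']);rv=Ro.from_matrix(R.T@T).as_rotvec(degrees=True)
    print('t %.2f pos %s a %.1f j6 %.0f w %.1f F %s| off %s |%.0f| rot %s'%(s['time_s'],s['ee_pos'].round(1),a0,s['qpos'][5],s['gripper_width'],np.round(s['force'],1),off.round(1),np.linalg.norm(off),rv.round(1)))
E
python3 -c "
from h import *
plan([380,-90,214],100.5)"
```

```text
t 0.15 pos [ 180.7 -545.5  213.3] a -71.7 j6 -1 w 91.1 F [ 0.8 -0.5 -0.3]| off [-2.000e-01 -3.697e+02 -3.324e+02] |497| rot [-1.722e+02 -1.000e-01  0.000e+00]
```

```bash
python3 -m handwheel '{"gripper":[0,0,0,0,0],"offset":[[0,-38,-20],[0,-76,-40],[0,-114,-60],[0,-152,-80],[0,-190,-100]],"rot":[[0,0,0],[0,0,0],[0,0,0],[0,0,0],[0,0,0]]}' 20
python3 -c "
from h import *
plan([424,-91,120],-79.5)"
```

```text
time_s: 0.57
ee_pos: [214.7, -338.3, 213.5]
ee_rot: [-98.0, 90.0, 100.3]
force: [2.3, 0.5, 0.4]
gripper_width: 91.4
t 0.57 pos [ 214.7 -338.3  213.5] a -71.7 j6 12 w 91.4 F [2.3 0.5 0.4]| off [  93.7 -169.1 -276.3] |337| rot [ 7.8 -0.   0. ]
```

```bash
python3 -m handwheel '{"gripper":[0,0,0,0,0],"offset":[[0,-20,-33],[0,-40,-66],[0,-60,-99],[0,-80,-132],[0,-100,-165]],"rot":[[0,0,0],[2,0,0],[4,0,0],[6,0,0],[7.8,0,0]]}'
python3 -c "
from h import *
plan([424,-91,120],-79.5)"
```

```text
time_s: 0.98
ee_pos: [340.7, -191.8, 214.1]
ee_rot: [124.7, 90.0, -44.9]
force: [0.2, -0.9, 0.3]
gripper_width: 91.2
t 0.98 pos [ 340.7 -191.8  214.1] a -79.6 j6 49 w 91.2 F [ 0.2 -0.9  0.3]| off [  94.1  -84.2 -100.1] |161| rot [-0.1 -0.  -0. ]
```

```bash
python3 -m handwheel '{"gripper":[0,0,0,0,0],"offset":[[20,-19,-22],[42,-38,-45],[65,-57,-68],[85,-74,-90],[94,-84,-100]],"rot":[[0,0,0],[0,0,0],[0,0,0],[0,0,0],[0,0,0]]}'
python3 -m handwheel '{"gripper":[0,0],"offset":[[0,0,0],[0,0,0]],"rot":[[0,0,0],[0,0,0]]}'
python3 -c "
from h import *
im,c,s=shot('wrist','w1');plan([424,-91,120],-79.5)"
```

```text
time_s: 1.4
ee_pos: [423.5, -90.3, 117.6]
ee_rot: [-35.3, 89.8, 155.4]
force: [0.6, -0.7, -0.1]
gripper_width: 91.4
time_s: 1.57
ee_pos: [422.8, -92.3, 119.5]
ee_rot: [-10.0, 89.9, -179.4]
force: [0.4, -0.7, -0.8]
gripper_width: 91.1
t 1.62 pos [422.9 -93.  120.1] a -79.4 j6 66 w 90.9 F [ 0.3 -0.3 -0.3]| off [ 0.1 -1.7 -1.5] |2| rot [ 0.1  0.  -0. ]
```

View pics/w1.png

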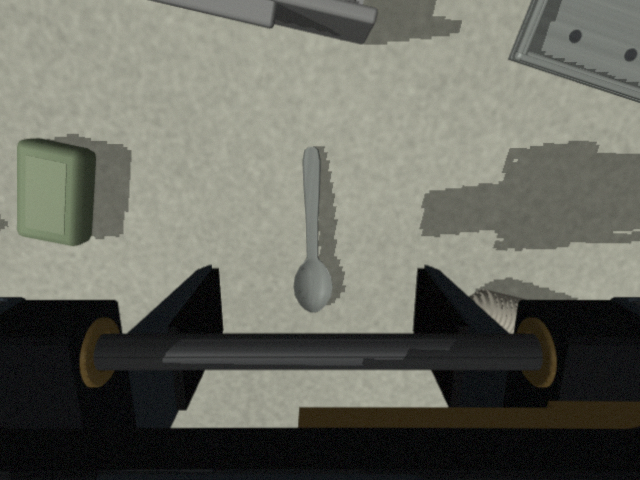

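Spoon B sits centred between the jaws, with its handle end at (312,148) and bowl tip at (314,311). The soap is at (56,191).

Run:
```python
from h import *
s=state();c=cam('wrist',s)
P=onz(c,[(312,148),(314,311)],6);P=P[:,:2];d=P[1]-P[0]
print(P.round(1),P.mean(0).round(1),np.hypot(*d),np.degrees(np.arctan2(d[1],d[0])))
P=onz(c,[(311,215)],10);print(P.round(1))
print('soap',onz(c,[(18,145),(95,160),(80,243),(18,228)],15)[:,:2].round(1))
plan([424,-92,3.5],-79.5)
```

```text
[[ 485.7  -77. ]
 [ 362.2 -101. ]] [423.9 -89. ] 125.87107017437044 -168.96699352595513
[[439.  -84.8  10. ]]
soap [[451.3 119. ]
 [450.8  67.8]
 [388.8  76.8]
 [392.1 120.4]]
t 1.62 pos [422.9 -93.  120.1] a -79.4 j6 66 w 90.9 F [ 0.3 -0.3 -0.3]| off [116.6  -0.8  -1.4] |117| rot [ 0.1  0.  -0. ]
```

```bash
python3 -m handwheel '{"gripper":[0.3,0.5,0.6,0.6,0.6],"offset":[[35,-1.5,-1],[70,-1.5,-1],[95,-1.5,-1],[110,-1.5,-1],[115,-1.5,-1]],"rot":[[0,0,0],[0,0,0],[0,0,0],[0,0,0],[0,0,0]]}'
python3 -m handwheel '{"gripper":[1,1,1,1,1],"offset":[[1,0,0],[1,0,0],[1,0,0],[1,0,0],[1,0,0]],"rot":[[0,0,0],[0,0,0],[0,0,0],[0,0,0],[0,0,0]]}' 25
python3 -m handwheel '{"gripper":[1,1,1],"offset":[[0,0,0],[0,0,0],[0,0,0]],"rot":[[0,0,0],[0,0,0],[0,0,0]]}'
python3 -c "
from h import *
im,c,s=shot('wrist','w2');plan([650,-45,120],-90)"
```

```text
time_s: 2.03
ee_pos: [422.2, -91.9, 3.8]
ee_rot: [-18.0, 89.8, 172.4]
force: [0.1, -0.3, 0.5]
gripper_width: 60.5
time_s: 2.45
ee_pos: [424.5, -91.3, 4.9]
ee_rot: [153.4, 89.9, -16.1]
force: [0.5, 0.6, 1.0]
gripper_width: 27.2
time_s: 2.7
ee_pos: [424.0, -91.0, 4.2]
ee_rot: [154.6, 90.0, -14.9]
force: [-0.7, 0.4, 2.6]
gripper_width: 8.5
t 2.75 pos [423.9 -91.    4.2] a -79.5 j6 66 w 8.7 F [-0.   0.5  2.9]| off [-115.8   -3.9 -230.7] |258| rot [10.5 -0.  -0. ]
```

View pics/w2.png

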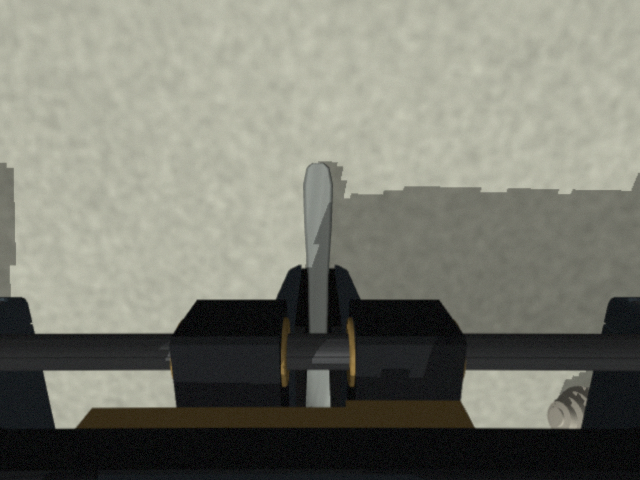

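Spoon B is gripped at mid-handle (width 8.7). Lifting it and carrying it to the drawer.

```bash
python3 -m handwheel '{"gripper":[1,1,1,1,1],"offset":[[-15,0,0],[-40,0,0],[-70,-2,-20],[-95,-3,-50],[-116,-4,-80]],"rot":[[0,0,0],[0,0,0],[3,0,0],[7,0,0],[10.5,0,0]]}'
python3 -c "
from h import *
plan([650,-48,110],-90.5)"
```

```text
time_s: 3.17
ee_pos: [502.5, -72.3, 122.1]
ee_rot: [165.6, 89.9, -14.6]
force: [1.3, 0.1, -0.4]
gripper_width: 8.8
t 3.17 pos [502.5 -72.3 122.1] a -90.2 j6 81 w 8.8 F [ 1.3  0.1 -0.4]| off [  12.4  -24.8 -147.4] |150| rot [ 0.3 -0.1 -0. ]
```

```bash
python3 -m handwheel '{"gripper":[1,1,1,1,1],"offset":[[0,-6,-30],[0,-13,-65],[0,-19,-100],[3,-24,-132],[6,-25,-147]],"rot":[[0,0,0],[0,0,0],[0,0,0],[0,0,0],[0,0,0]]}'
python3 -c "
from h import *
im,c,s=shot('wrist','w3');shot('side','s3');plan([650,-48,16],-90.5)"
```

```text
time_s: 3.58
ee_pos: [652.6, -46.4, 113.5]
ee_rot: [-177.9, 89.8, 2.2]
force: [-0.2, 0.4, -0.6]
gripper_width: 8.8
t 3.68 pos [650.6 -46.9 112.4] a -89.9 j6 85 w 8.5 F [ 0.1  0.3 -0.1]| off [96.4  1.1  0.5] |96| rot [ 0.6  0.  -0. ]
```

View pics/w3.png

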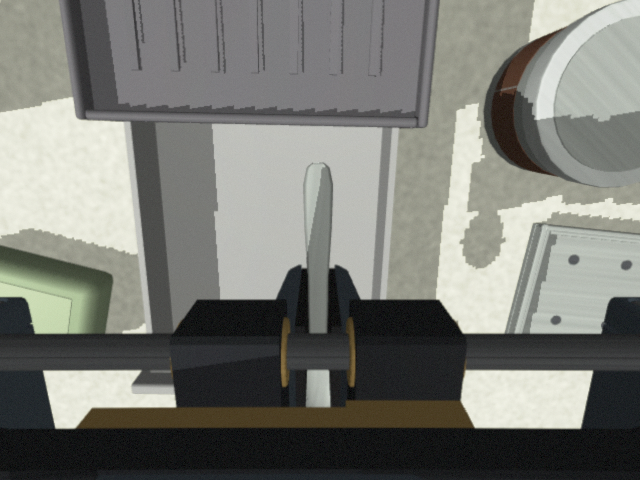

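View pics/s3.png

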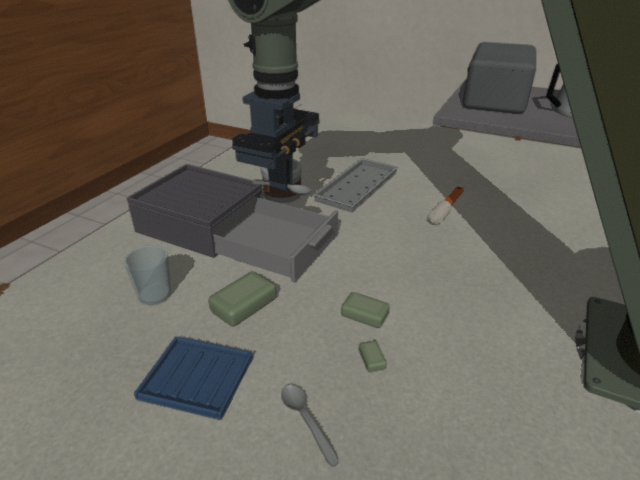

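Run:
```python
from h import *
c=cam('wrist',state())
print('R inner',onz(c,[(384,160),(376,300)],46).round(1)); print('L inner',onz(c,[(152,135),(165,300)],46).round(1))
print('roof edge',onz(c,[(80,118),(425,125)],80).round(1),'spoon end',onz(c,[(317,163)],105).round(1))
```

```text
R inner [[710.6 -85.8  46. ]
 [620.7 -84.9  46. ]]
L inner [[724.6  49.5  46. ]
 [620.5  53.   46. ]]
roof edge [[733.1  69.8  80. ]
 [730.1 -99.6  80. ]] spoon end [[713.7 -46.5 105. ]]
```

```bash
python3 -m handwheel '{"gripper":[1,1,1,1,1],"offset":[[25,0.5,0],[50,0.5,0],[72,0.5,0],[85,0.5,0],[90,0.5,0]],"rot":[[0,0,0],[0,0,0],[0,0,0],[0,0,0],[0,0,0]]}'
python3 -m handwheel '{"gripper":[1,1],"offset":[[3,0,0],[5.5,0,0]],"rot":[[0,0,0],[0,0,0]]}'
python3 -c "
from h import *
plan([650,-48,15],-90.5)"
```

```text
time_s: 4.1
ee_pos: [645.5, -48.0, 21.3]
ee_rot: [-3.2, 89.6, 176.8]
force: [-1.5, 0.4, -0.9]
gripper_width: 8.7
time_s: 4.27
ee_pos: [648.6, -48.1, 19.0]
ee_rot: [162.5, 90.0, -17.4]
force: [0.1, -0.9, -0.2]
gripper_width: 8.9
t 4.27 pos [648.6 -48.1  19. ] a -90.0 j6 85 w 8.9 F [ 0.1 -0.9 -0.2]| off [ 4.  -0.1 -1.4] |4| rot [ 0.5 -0.  -0. ]
```

```bash
python3 -m handwheel '{"gripper":[1,1,1,1],"offset":[[2,0,0],[3.5,0,0],[3.5,0,0],[3.5,0,0]],"rot":[[0,0,0],[0,0,0],[0,0,0],[0,0,0]]}'
python3 -m handwheel '{"gripper":[0.8,0.75,0.75,0.75],"offset":[[0,0,0],[0,0,0],[0,0,0],[-1,0,0]],"rot":[[0,0,0],[0,0,0],[0,0,0],[0,0,0]]}'
python3 -m handwheel '{"gripper":[0.75,0.75,0.75,0.75],"offset":[[-15,0,0],[-45,0,0],[-80,0,0],[-110,0,0]],"rot":[[0,0,0],[0,0,0],[0,0,0],[0,0,0]]}'
python3 -c "
from h import *
shot('wrist','w4');plan([412,309,120],56)"
```

```text
time_s: 4.6
ee_pos: [649.0, -48.0, 15.5]
ee_rot: [171.2, 89.9, -8.8]
force: [-0.5, 0.3, -0.8]
gripper_width: 8.5
time_s: 4.93
ee_pos: [648.6, -48.0, 15.9]
ee_rot: [26.3, 90.0, -153.7]
force: [-0.0, -0.3, 0.2]
gripper_width: 22.7
time_s: 5.27
ee_pos: [648.8, -47.9, 127.7]
ee_rot: [164.7, 90.0, -15.2]
force: [0.4, 0.2, 1.1]
gripper_width: 22.9
t 5.32 pos [652.6 -48.3 134.7] a -90.0 j6 85 w 22.9 F [ 2.2 -0.2  4.5]| off [  11.2 -357.4  240.6] |431| rot [-146.    -0.2   -1. ]
```

View pics/w4.png

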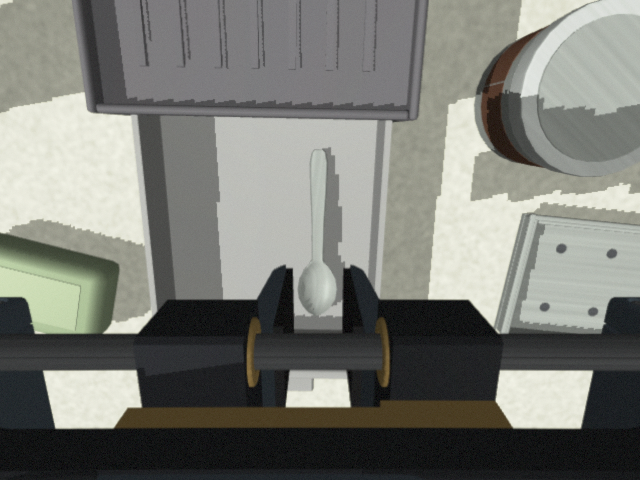

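Spoon B lies flat in the drawer, bowl at (318,288). Now for spoon A.

```bash
python3 -m handwheel '{"gripper":[0.4,0.2,0,0,0],"offset":[[0,-15,15],[0,-40,35],[0,-70,55],[0,-105,75],[0,-140,100]],"rot":[[-7,0,0],[-14,0,0],[-21,0,0],[-28,0,0],[-35,0,0]]}'
python3 -c "
from h import *
plan([412,309,120],56)"
```

```text
time_s: 5.73
ee_pos: [549.1, 91.9, 126.0]
ee_rot: [159.4, 89.9, 14.7]
force: [1.5, 0.7, 0.0]
gripper_width: 53.1
t 5.73 pos [549.1  91.9 126. ] a -54.7 j6 63 w 53.1 F [1.5 0.7 0. ]| off [   5.9 -256.4  -13.5] |257| rot [-1.107e+02 -0.000e+00 -1.000e-01]
```

```bash
python3 -m handwheel '{"gripper":[0,0,0,0,0],"offset":[[0,-30,-2],[0,-60,-4],[0,-90,-5],[0,-120,-6],[0,-150,-8]],"rot":[[-7,0,0],[-14,0,0],[-21,0,0],[-28,0,0],[-35,0,0]]}'
python3 -c "
from h import *
plan([412,309,120],56)"
```

```text
time_s: 6.15
ee_pos: [468.8, 219.4, 126.0]
ee_rot: [111.4, 90.0, 1.8]
force: [0.3, 0.7, -0.3]
gripper_width: 86.8
t 6.15 pos [468.8 219.4 126. ] a -19.6 j6 43 w 86.8 F [ 0.3  0.7 -0.3]| off [  6.  -83.6 -65.3] |106| rot [-75.6   0.   -0. ]
```

```bash
python3 -m handwheel '{"gripper":[0,0,0,0,0],"offset":[[0,-17,-13],[0,-34,-26],[0,-51,-39],[3,-68,-53],[5,-83,-65]],"rot":[[-7,0,0],[-14,0,0],[-21,0,0],[-28,0,0],[-35,0,0]]}'
python3 -m handwheel '{"gripper":[0,0,0,0,0],"offset":[[0,0,0],[0,0,0],[0,0,0],[0,0,0],[0,0,0]],"rot":[[-7,0,0],[-14,0,0],[-21,0,0],[-28,0,0],[-35,0,0]]}'
python3 -m handwheel '{"gripper":[0,0],"offset":[[0,0,0],[0,0,0]],"rot":[[-5,0,0],[-5,0,0]]}'
python3 -c "
from h import *
shot('wrist','w5')
plan([412,309,120],56)"
```

```text
time_s: 6.57
ee_pos: [413.3, 308.9, 120.9]
ee_rot: [121.4, 90.0, 46.8]
force: [-0.9, 0.2, -0.1]
gripper_width: 91.3
time_s: 6.98
ee_pos: [414.0, 307.9, 120.9]
ee_rot: [52.5, 90.0, 12.9]
force: [0.4, -0.6, 0.4]
gripper_width: 91.3
time_s: 7.15
ee_pos: [414.1, 307.8, 120.9]
ee_rot: [30.8, 90.0, -4.0]
force: [0.4, 1.8, 0.4]
gripper_width: 90.8
t 7.20 pos [414.1 307.8 120.9] a 54.9 j6 -20 w 91.0 F [ 0.4  0.1 -0.6]| off [ 0.9 -0.2 -2.4] |3| rot [-1.1  0.  -0. ]
```

View pics/w5.png

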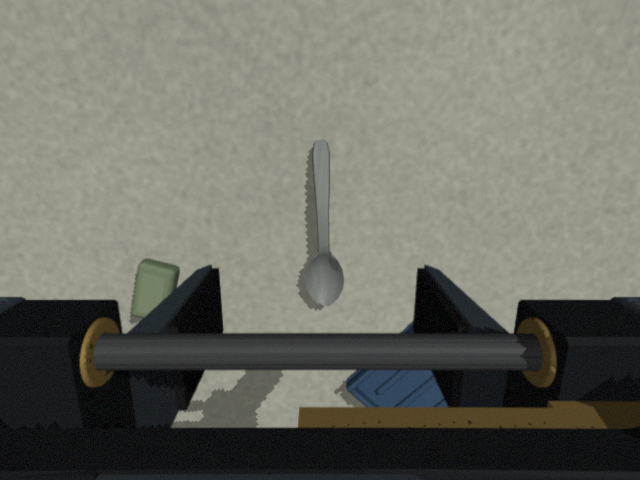

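Spoon A: handle end (321,141), bowl tip (323,306). Small soap at the left; blue dish below.

Run:
```python
from h import *
s=state();c=cam('wrist',s)
P=onz(c,[(321,141),(323,306)],6);P=P[:,:2];d=P[1]-P[0];m=P.mean(0)
print(P.round(1),m.round(1),np.hypot(*d),np.degrees(np.arctan2(d[1],d[0])))
plan([m[0],m[1],3.8],90+np.degrees(np.arctan2(d[1],d[0])))
```

```text
[[358.9 349.9]
 [463.7 278.6]] [411.3 314.2] 126.70501057687581 -34.257880191351674
t 7.20 pos [414.1 307.8 120.9] a 54.9 j6 -20 w 91.0 F [ 0.4  0.1 -0.6]| off [117.1   3.6  -6. ] |117| rot [-0.8  0.  -0. ]
```

```bash
python3 -m handwheel '{"gripper":[0.3,0.5,0.6,0.6,0.6],"offset":[[35,1,-2],[70,3,-4],[95,3,-4],[110,3,-4],[116,3,-4]],"rot":[[-1,0,0],[-1,0,0],[-1,0,0],[-1,0,0],[-1,0,0]]}'
python3 -m handwheel '{"gripper":[1,1,1,1,1],"offset":[[0.5,0,0],[0.5,0,0],[0.5,0,0],[0.5,0,0],[0.5,0,0]],"rot":[[0,0,0],[0,0,0],[0,0,0],[0,0,0],[0,0,0]]}' 25
python3 -m handwheel '{"gripper":[1,1,1],"offset":[[0,0,0],[0,0,0],[0,0,0]],"rot":[[0,0,0],[0,0,0],[0,0,0]]}'
python3 -c "
from h import *
plan([650,24,120],90)"
```

```text
time_s: 7.62
ee_pos: [411.1, 311.5, 2.5]
ee_rot: [-109.0, 89.7, -143.1]
force: [0.3, 0.4, 0.1]
gripper_width: 60.9
time_s: 8.03
ee_pos: [413.2, 313.0, 5.5]
ee_rot: [67.8, 89.9, 33.8]
force: [-0.1, 0.2, -0.3]
gripper_width: 27.4
time_s: 8.28
ee_pos: [412.7, 312.7, 4.7]
ee_rot: [66.9, 90.0, 32.9]
force: [-0.4, -0.3, 1.6]
gripper_width: 8.6
t 8.28 pos [412.7 312.7   4.7] a 56.0 j6 -20 w 8.6 F [-0.4 -0.3  1.6]| off [-115.2 -106.7  358.1] |391| rot [-34.   0.  -0.]
```

```bash
python3 -m handwheel '{"gripper":[1,1,1,1,1],"offset":[[-15,0,0],[-40,0,0],[-70,-8,25],[-100,-20,55],[-120,-30,90]],"rot":[[0,0,0],[0,0,0],[-6,0,0],[-12,0,0],[-19,0,0]]}'
python3 -c "
from h import *
plan([650,24,120],90)"
```

```text
time_s: 8.7
ee_pos: [468.7, 239.9, 125.1]
ee_rot: [46.2, 89.9, 31.4]
force: [0.4, 0.1, -0.4]
gripper_width: 8.8
t 8.70 pos [468.7 239.9 125.1] a 75.2 j6 -49 w 8.8 F [ 0.4  0.1 -0.4]| off [   5.2 -162.5  230.3] |282| rot [-14.8   0.1  -0.1]
```

```bash
python3 -m handwheel '{"gripper":[1,1,1,1,1],"offset":[[0,-21,30],[0,-42,60],[0,-63,90],[0,-84,120],[0,-105,148]],"rot":[[-3,0,0],[-6,0,0],[-9,0,0],[-12,0,0],[-14.5,0,0]]}'
python3 -c "
from h import *
plan([650,24,110],90)"
```

```text
time_s: 9.12
ee_pos: [584.7, 98.0, 122.6]
ee_rot: [-4.4, 90.0, -5.0]
force: [-0.2, 1.0, -1.9]
gripper_width: 8.3
t 9.12 pos [584.7  98.  122.6] a 89.4 j6 -81 w 8.3 F [-0.2  1.  -1.9]| off [ 12.7 -73.3  66.1] |100| rot [-0.6  0.   0. ]
```

```bash
python3 -m handwheel '{"gripper":[1,1,1,1,1],"offset":[[0,-20,18],[3,-40,36],[6,-60,54],[8,-72,65],[8,-73,66]],"rot":[[0,0,0],[0,0,0],[0,0,0],[0,0,0],[0,0,0]]}'
python3 -m handwheel '{"gripper":[1,1],"offset":[[0,0,0],[0,0,0]],"rot":[[0,0,0],[0,0,0]]}'
python3 -c "
from h import *
shot('wrist','w6');plan([650,24,17],89.5)"
```

```text
time_s: 9.53
ee_pos: [650.2, 23.5, 113.6]
ee_rot: [-88.1, 90.0, -89.0]
force: [0.0, 0.2, -0.8]
gripper_width: 8.7
time_s: 9.7
ee_pos: [647.9, 26.7, 114.4]
ee_rot: [157.6, 89.9, 156.9]
force: [0.6, -0.2, -0.6]
gripper_width: 8.4
t 9.75 pos [647.8  27.  114.7] a 89.3 j6 -88 w 8.6 F [-0.7  0.6  0.6]| off [97.6 -3.   2.3] |98| rot [-0.2 -0.1 -0. ]
```

View pics/w6.png

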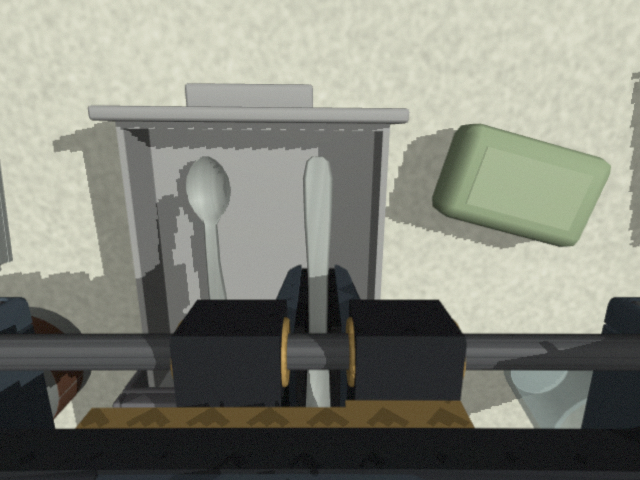

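```bash
python3 -m handwheel '{"gripper":[1,1,1,1,1],"offset":[[25,-3,2],[50,-4,2],[72,-4,2],[88,-4,2],[93,-4,2]],"rot":[[0,0,0],[0,0,0],[0,0,0],[0,0,0],[0,0,0]]}'
python3 -m handwheel '{"gripper":[1,1],"offset":[[2,0,0],[3,0,0]],"rot":[[0,0,0],[0,0,0]]}'
python3 -c "
from h import *
plan([650,24,15.5],89.5)"
```

```text
time_s: 10.17
ee_pos: [648.0, 23.1, 19.1]
ee_rot: [179.9, 89.7, 179.2]
force: [-0.4, 0.1, -0.9]
gripper_width: 8.2
time_s: 10.33
ee_pos: [650.9, 22.6, 19.3]
ee_rot: [2.6, 89.9, 2.0]
force: [0.2, -0.8, -0.3]
gripper_width: 8.7
t 10.33 pos [650.9  22.6  19.3] a 89.3 j6 -88 w 8.7 F [ 0.2 -0.8 -0.3]| off [ 3.8  1.4 -0.9] |4| rot [-0.2  0.1 -0. ]
```

```bash
python3 -m handwheel '{"gripper":[1,1,1,1],"offset":[[1.5,0,0],[2.5,0,0],[2.5,0,0],[2.5,0,0]],"rot":[[0,0,0],[0,0,0],[0,0,0],[0,0,0]]}'
python3 -m handwheel '{"gripper":[0.8,0.75,0.75,0.75],"offset":[[0,0,0],[0,0,0],[0,0,0],[-1,0,0]],"rot":[[0,0,0],[0,0,0],[0,0,0],[0,0,0]]}'
python3 -m handwheel '{"gripper":[0.75,0.75,0.8,1,1],"offset":[[-15,0,0],[-45,0,0],[-80,0,0],[-112,0,0],[-120,0,-40]],"rot":[[0,0,0],[0,0,0],[0,0,0],[0,0,0],[0,0,0]]}'
python3 -c "
from h import *
shot('wrist','w7');shot('side','s7');plan([500,-12,130],90)"
```

```text
time_s: 10.67
ee_pos: [651.0, 21.8, 16.8]
ee_rot: [-1.3, 89.9, -2.0]
force: [0.2, -0.3, 0.3]
gripper_width: 8.5
time_s: 11.0
ee_pos: [650.6, 21.8, 17.0]
ee_rot: [-162.5, 90.0, -163.2]
force: [0.9, 0.7, -0.0]
gripper_width: 22.6
time_s: 11.42
ee_pos: [620.7, 22.3, 143.6]
ee_rot: [1.2, 88.8, 0.4]
force: [2.0, -0.3, 1.9]
gripper_width: 7.8
t 11.52 pos [606.4  22.4 139.1] a 89.3 j6 -88 w 1.0 F [0.6 0.4 0.2]| off [   9.4  -35.8 -105.9] |112| rot [-0.7 -0.1  0. ]
```

View pics/w7.png

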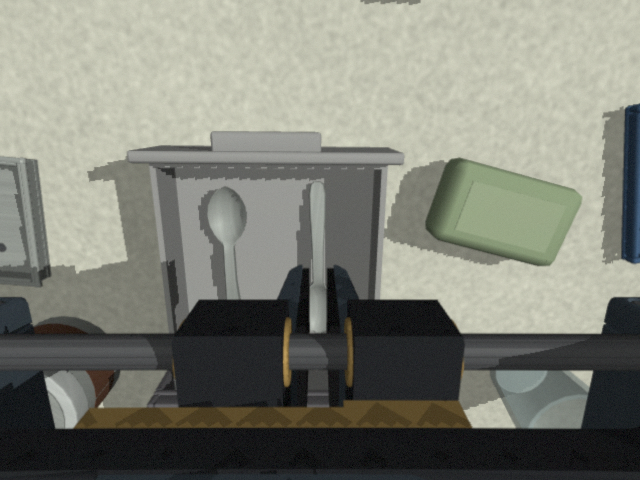

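View pics/s7.png

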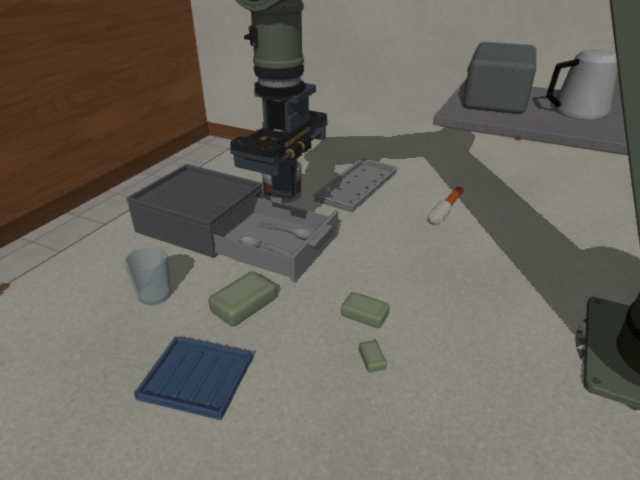

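Both spoons are in the drawer. Now to shut it.

```bash
python3 -m handwheel '{"gripper":[1,1,1,1,1],"offset":[[0,-8,-28],[0,-16,-60],[0,-24,-90],[5,-32,-112],[9,-36,-120]],"rot":[[0,0,0],[0,0,0],[0,0,0],[0,0,0],[0,0,0]]}'
python3 -m handwheel '{"gripper":[1,1,1,1,1],"offset":[[20,0,0],[50,0,0],[80,0,0],[95,0,0],[98,0,0]],"rot":[[0,0,0],[0,0,0],[0,0,0],[0,0,0],[0,0,0]]}'
python3 -c "
from h import *
plan([530,-13,32],90)"
```

```text
time_s: 11.93
ee_pos: [486.9, -12.6, 127.8]
ee_rot: [-175.5, 89.9, -176.3]
force: [-0.5, -0.3, -0.5]
gripper_width: 0.3
time_s: 12.35
ee_pos: [489.1, -12.1, 27.1]
ee_rot: [177.8, 89.7, 177.1]
force: [-0.5, 0.0, 0.5]
gripper_width: 0.5
t 12.35 pos [489.1 -12.1  27.1] a 89.3 j6 -92 w 0.5 F [-0.5  0.   0.5]| off [-5.1 -0.4 40.9] |41| rot [-0.7 -0.3 -0. ]
```

```bash
python3 -m handwheel '{"gripper":[1,1,1,1,1],"offset":[[-4,0,12],[-4,0,24],[-4,0,34],[-4,0,42],[-4,0,50]],"rot":[[0,0,0],[0,0,0],[0,0,0],[0,0,0],[0,0,0]]}'
python3 -m handwheel '{"gripper":[1,1,1,1,1],"offset":[[0,0,10],[0,0,20],[0,0,30],[0,0,40],[0,0,50]],"rot":[[0,0,0],[0,0,0],[0,0,0],[0,0,0],[0,0,0]]}'
python3 -m handwheel '{"gripper":[1,1,1,1,1],"offset":[[0,0,10],[0,0,20],[0,0,30],[0,0,40],[0,0,50]],"rot":[[0,0,0],[0,0,0],[0,0,0],[0,0,0],[0,0,0]]}'
python3 -c "
from h import *
shot('side','s8');plan([700,-13,32],90)"
```

```text
time_s: 12.77
ee_pos: [541.0, -12.8, 34.5]
ee_rot: [-147.5, 90.0, -148.3]
force: [-1.2, -0.0, 1.0]
gripper_width: 0.6
time_s: 13.18
ee_pos: [591.2, -13.5, 34.1]
ee_rot: [-125.4, 90.0, -126.1]
force: [-1.1, -1.2, 1.1]
gripper_width: 0.4
time_s: 13.6
ee_pos: [641.1, -14.2, 33.9]
ee_rot: [-145.7, 90.0, -146.4]
force: [-1.0, -0.9, 0.1]
gripper_width: 0.7
t 13.65 pos [643.8 -14.2  34.1] a 89.3 j6 -92 w 0.4 F [3.  0.3 0.3]| off [ 2.3  1.9 56.2] |56| rot [-0.7  0.2  0. ]
```

View pics/s8.png

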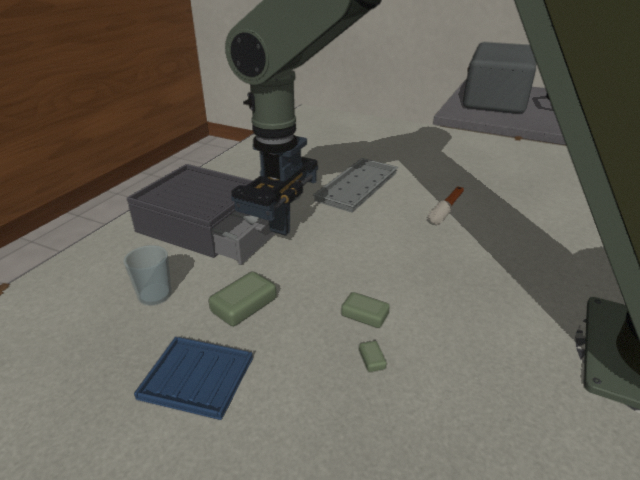

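```bash
python3 -m handwheel '{"gripper":[1,1,1,1,1],"offset":[[0,0,10],[0,0,20],[0,0,30],[0,0,38],[0,0,44]],"rot":[[0,0,0],[0,0,0],[0,0,0],[0,0,0],[0,0,0]]}'
python3 -m handwheel '{"gripper":[1,1,1,1,1],"offset":[[0,0,2],[0,0,4],[0,0,6],[0,0,8],[0,0,10]],"rot":[[0,0,0],[0,0,0],[0,0,0],[0,0,0],[0,0,0]]}'
```

```text
time_s: 14.07
ee_pos: [684.9, -14.7, 33.9]
ee_rot: [-119.0, 90.0, -119.7]
force: [-1.0, -0.6, 0.1]
gripper_width: 0.4
time_s: 14.48
ee_pos: [694.0, -14.7, 34.1]
ee_rot: [179.9, 90.0, 179.2]
force: [-1.3, -0.1, 0.3]
gripper_width: 0.4
```

```bash
python3 -m handwheel '{"gripper":[1,1,1,1,1],"offset":[[0,0,2],[0,0,4],[0,0,6],[0,0,8],[0,0,10]],"rot":[[0,0,0],[0,0,0],[0,0,0],[0,0,0],[0,0,0]]}'
```

```text
time_s: 14.9
ee_pos: [695.1, -14.6, 34.1]
ee_rot: [179.8, 88.8, 179.1]
force: [-25.6, -0.4, 15.7]
gripper_width: 0.8
```

```bash
python3 -m handwheel '{"gripper":[1,1,1,1,1],"offset":[[0,0,-10],[0,0,-30],[0,0,-60],[-30,0,-90],[-70,0,-110]],"rot":[[0,0,0],[0,0,0],[0,0,0],[0,0,0],[0,0,0]]}'
python3 -c "
from h import *
shot('side','s9');im=cv2.imread('pics/s9.png');cv2.imwrite('pics/s9c.png',cv2.resize(im[140:280,110:340],None,fx=3.4,fy=3.4))
im,c,s=shot('top','t9');cv2.imwrite('pics/t9c.png',cv2.resize(im[40:260,230:420,::-1],None,fx=2.7,fy=2.7))
plan([386,-305,120],-4)"
```

```text
time_s: 15.32
ee_pos: [591.1, -13.1, 98.3]
ee_rot: [176.6, 89.5, 175.9]
force: [0.6, -0.2, 0.7]
gripper_width: 0.7
t 15.42 pos [597.3 -13.4 106.8] a 89.3 j6 -92 w 0.5 F [ 1.7 -0.6 -0. ]| off [ -15.3 -294.3 -207.4] |360| rot [93.3  0.5 -0.5]
```

View pics/s9c.png

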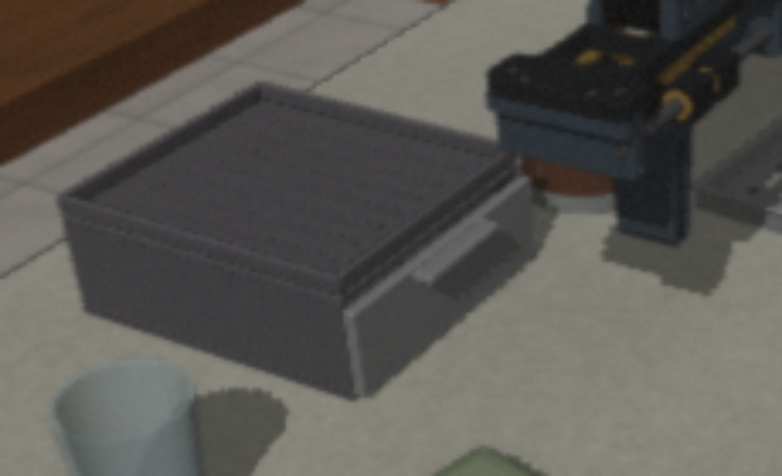

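View pics/t9c.png

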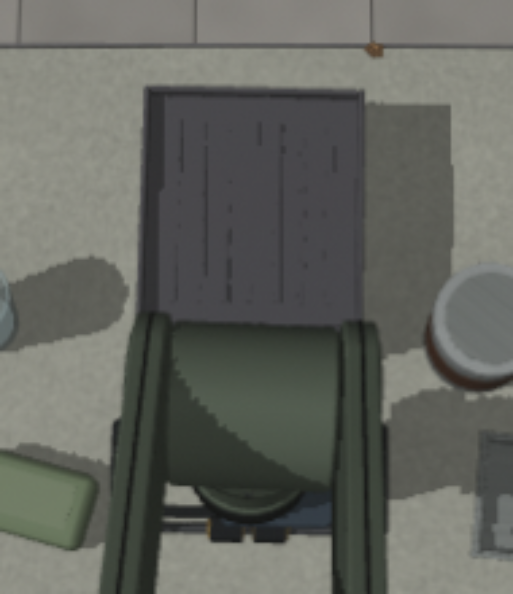

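The drawer front is now flush with the caddy face. I'll check it again from the top once the arm is clear. Next is the brush.

```bash
python3 -m handwheel '{"gripper":[0.5,0.2,0,0,0],"offset":[[-4,-30,-25],[-8,-60,-50],[-12,-90,-75],[-13,-120,-100],[-13,-150,-125]],"rot":[[7,0,0],[14,0,0],[21,0,0],[28,0,0],[35,0,0]]}'
python3 -c "
from h import *
plan([386,-305,120],-4)"
```

```text
time_s: 15.83
ee_pos: [469.2, -163.2, 114.5]
ee_rot: [17.1, 89.8, -18.9]
force: [0.3, -0.8, -0.0]
gripper_width: 31.0
t 15.83 pos [ 469.2 -163.2  114.5] a 54.0 j6 -74 w 31.0 F [ 0.3 -0.8 -0. ]| off [  -5.7 -163.6   16.1] |165| rot [58.   0.1 -0.1]
```

```bash
python3 -m handwheel '{"gripper":[0,0,0,0,0],"offset":[[-4,-33,3],[-5,-66,6],[-5,-99,9],[-5,-132,13],[-5,-160,16]],"rot":[[7,0,0],[14,0,0],[21,0,0],[28,0,0],[35,0,0]]}'
python3 -m handwheel '{"gripper":[0,0,0,0,0],"offset":[[0,0,0],[0,0,0],[0,0,0],[0,0,0],[0,0,0]],"rot":[[7,0,0],[14,0,0],[21,0,0],[22.5,0,0],[22.5,0,0]]}'
python3 -c "
from h import *
shot('wrist','w10')
plan([386,-305,120],-4)"
```

```text
time_s: 16.25
ee_pos: [388.5, -303.4, 119.2]
ee_rot: [30.5, 89.8, -40.6]
force: [0.3, 0.8, -0.4]
gripper_width: 64.2
time_s: 16.67
ee_pos: [389.4, -301.8, 118.9]
ee_rot: [59.8, 89.9, -33.5]
force: [-0.3, 0.3, 0.3]
gripper_width: 91.2
t 16.72 pos [ 389.3 -301.6  118.9] a -3.2 j6 -36 w 91.4 F [ 0.7 -0.2 -0.7]| off [-1.1 -3.1  3.5] |5| rot [ 0.8  0.1 -0.1]
```

View pics/w10.png

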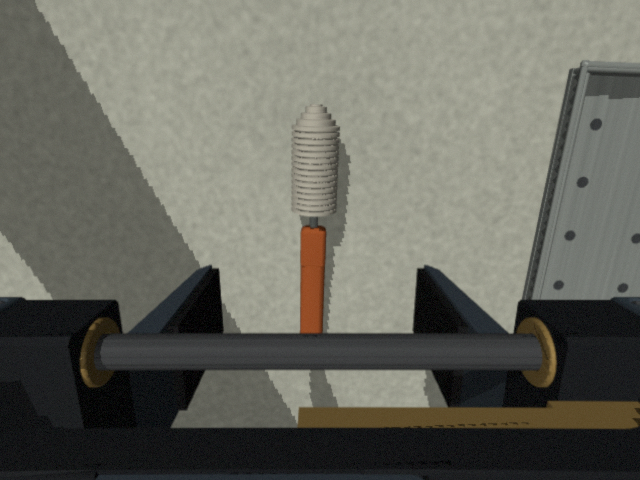

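Run:
```python
from h import *
s=state();c=cam('wrist',s)
A=onz(c,[(316,103)],20)[0];B=onz(c,[(313,228)],18)[0];C=onz(c,[(312.5,330)],16)[0]
u=(A-C)[:2];u/=np.hypot(*u);print(A.round(1),B.round(1),C.round(1),u,np.degrees(np.arctan2(u[1],u[0])))
print('mid from tip',(A[:2]-95*u).round(1),'from handle',(B[:2]-12*u).round(1))
m=B[:2]-12*u
plan([m[0],m[1],6],-4)
```

```text
[ 393.8 -208.    20. ] [ 386.9 -291.5   18. ] [ 381.6 -373.    16. ] [0.07340182 0.99730245] 85.79059953553015
mid from tip [ 386.8 -302.7] from handle [ 386.  -303.4]
t 16.72 pos [ 389.3 -301.6  118.9] a -3.2 j6 -36 w 91.4 F [ 0.7 -0.2 -0.7]| off [112.9  -3.4   1.9] |113| rot [ 0.8  0.1 -0.1]
```

```bash
python3 -m handwheel '{"gripper":[0.2,0.4,0.4,0.4,0.4],"offset":[[35,-1,1],[70,-3,2],[95,-3,2],[110,-3,2],[113,-3,2]],"rot":[[0.7,0,0],[0.7,0,0],[0.7,0,0],[0.7,0,0],[0.7,0,0]]}'
python3 -m handwheel '{"gripper":[1,1,1,1,1],"offset":[[0,0,0],[0,0,0],[0,0,0],[0,0,0],[0,0,0]],"rot":[[0,0,0],[0,0,0],[0,0,0],[0,0,0],[0,0,0]]}' 25
python3 -m handwheel '{"gripper":[1,1,1],"offset":[[0,0,0],[0,0,0],[0,0,0]],"rot":[[0,0,0],[0,0,0],[0,0,0]]}'
python3 -c "
from h import *
plan([604,-317,100],-5.5)"
```

```text
time_s: 17.13
ee_pos: [384.4, -301.8, 3.2]
ee_rot: [-126.1, 89.7, 140.0]
force: [-0.0, 0.3, 0.5]
gripper_width: 61.0
time_s: 17.55
ee_pos: [386.1, -303.4, 6.8]
ee_rot: [53.5, 89.9, -40.4]
force: [0.2, 0.2, 0.0]
gripper_width: 27.3
time_s: 17.8
ee_pos: [385.8, -303.2, 6.3]
ee_rot: [50.5, 89.9, -43.5]
force: [-0.4, -0.2, 4.5]
gripper_width: 17.9
t 17.80 pos [ 385.8 -303.2    6.3] a -3.9 j6 -36 w 17.9 F [-0.4 -0.2  4.5]| off [-93.5 218.7  -1.1] |238| rot [ 1.6  0.  -0. ]
```

```bash
python3 -m handwheel '{"gripper":[1,1,1,1,1],"offset":[[-15,0,0],[-45,0,0],[-75,25,0],[-90,60,0],[-94,98,0]],"rot":[[0,0,0],[0,0,0],[0.5,0,0],[1,0,0],[1.6,0,0]]}'
python3 -m handwheel '{"gripper":[1,1,1,1,1],"offset":[[0,35,0],[0,70,0],[0,100,0],[0,115,0],[0,120,0]],"rot":[[0,0,0],[0,0,0],[0,0,0],[0,0,0],[0,0,0]]}'
python3 -m handwheel '{"gripper":[1,1],"offset":[[0,0,0],[0,0,0]],"rot":[[0,0,0],[0,0,0]]}'
python3 -c "
from h import *
shot('wrist','w11');shot('top','t11')
plan([604,-317,100],-5.5)"
```

```text
time_s: 18.22
ee_pos: [485.1, -310.7, 103.5]
ee_rot: [59.1, 89.7, -36.5]
force: [-0.3, -0.8, -0.3]
gripper_width: 17.8
time_s: 18.63
ee_pos: [605.2, -321.0, 98.9]
ee_rot: [83.4, 90.0, -12.0]
force: [-0.7, -0.7, -0.4]
gripper_width: 17.6
time_s: 18.8
ee_pos: [601.5, -320.9, 99.2]
ee_rot: [-105.7, 89.9, 158.8]
force: [-0.7, -0.4, -0.5]
gripper_width: 18.0
t 18.90 pos [ 601.2 -321.1   99.7] a -5.6 j6 -24 w 17.8 F [0.6 0.9 0. ]| off [-0.3  2.4 -4.4] |5| rot [-0.1 -0.   0.1]
```

View pics/w11.png

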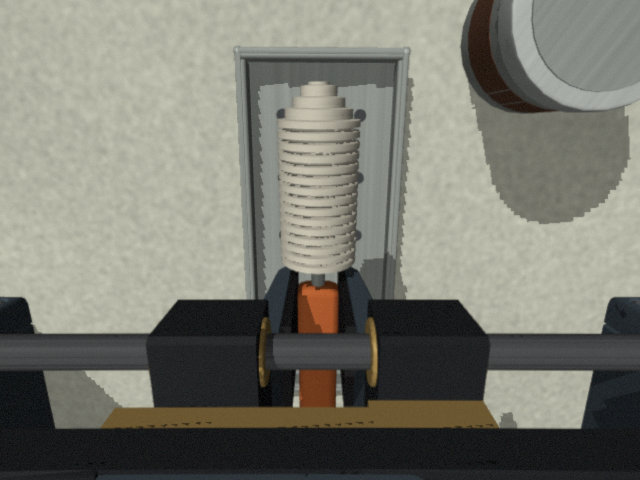

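View pics/t11.png

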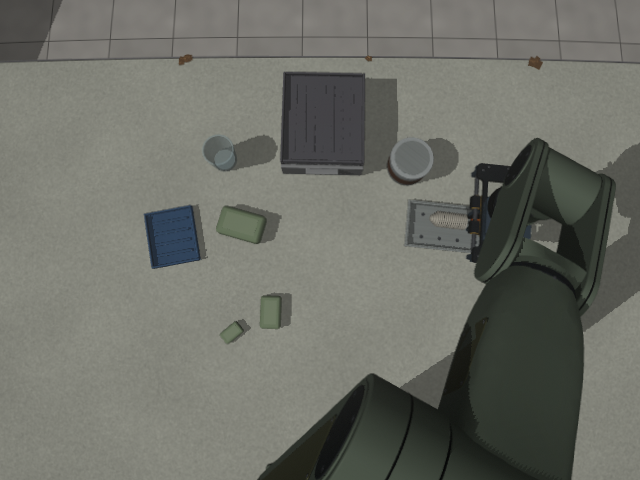

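Run:
```python
from h import *
s=state();c=cam('wrist',s)
P=onz(c,[(237,50),(408,50)],18)[:,:2];e=P.mean(0)
L=onz(c,[(251,295),(393,295)],18)[:,:2];print(P.round(1),np.hypot(*(P[1]-P[0])),L.round(1),L.mean(0).round(1))
u=(e-L.mean(0));u/=np.hypot(*u);print('dir',np.degrees(np.arctan2(u[1],u[0])),'centre',(e-115*u).round(1))
plan([603,-318,9],-5.6)
im=cv2.imread('pics/t11.png')
cv2.imwrite('pics/t11c.png',cv2.resize(im[60:190,265:385],None,fx=4.5,fy=4.5,interpolation=cv2.INTER_CUBIC))
print('expected lip/front px',proj(cam('top'),[[721.5,-13,50],[733,70,50],[733,-100,50]]).round(1))
```

```text
[[ 566.2 -195.1]
 [ 665.6 -204.9]] 99.88255017878002 [[ 552.  -349.4]
 [ 650.  -358.9]] [ 601.  -354.2]
dir 84.4850024409532 centre [ 604.8 -314.5]
t 18.90 pos [ 601.2 -321.1   99.7] a -5.6 j6 -24 w 17.8 F [0.6 0.9 0. ]| off [90.7  1.6 -3.2] |91| rot [ 0.  -0.   0.1]
expected lip/front px [[321.  170.9]
 [282.3 165.6]
 [361.6 165.8]]
```

View pics/t11c.png

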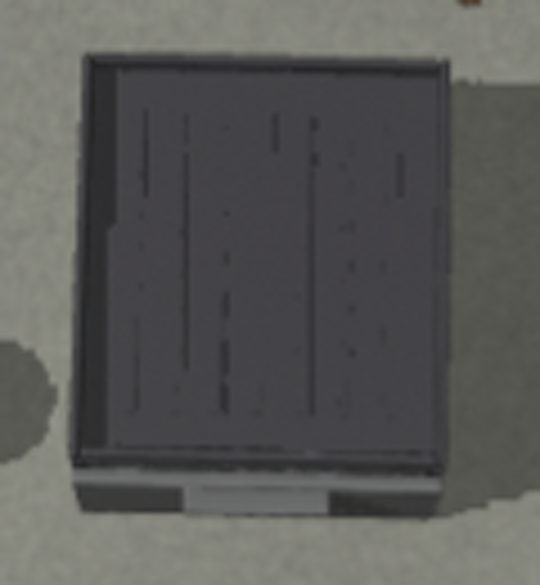

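Run:
```python
from h import *
c=cam('top')
o=lambda p,z:onz(c,[(p[0]/4.5+265,p[1]/4.5+60)],z)[0].round(1)
print('panel top edge',o((76,484),52),o((439,490),52),'lip top',o((255,490),52),'lip bottom',o((255,514),45),'panel bottom',o((80,512),2),o((430,518),2), 'roof front', o((70,465),80),o((440,472),80))
```

```text
panel top edge [728.1  70.8  52. ] [ 725.7 -101.7   52. ] lip top [725.4 -14.3  52. ] lip bottom [715.5 -14.4  45. ] panel bottom [727.3  72.6   2. ] [ 724.7 -101.7    2. ] roof front [729.6  71.4  80. ] [726.8 -99.6  80. ]
```

Drawer front measures x≈727, level with the caddy face, and the push stalled rigidly at 25 N, so it is shut. Lowering the brush.

```bash
python3 -m handwheel '{"gripper":[1,1,1,1,1],"offset":[[25,1,-2],[50,2,-4],[70,2.5,-4],[82,2.5,-4],[86,2.5,-4]],"rot":[[0,0,0],[0,0,0],[0,0,0],[0,0,0],[0,0,0]]}'
python3 -m handwheel '{"gripper":[1,1],"offset":[[0,0,0],[0,0,0]],"rot":[[0,0,0],[0,0,0]]}'
python3 -c "
from h import *
plan([604,-317,11],-5.5)"
```

```text
time_s: 19.32
ee_pos: [603.4, -316.9, 11.7]
ee_rot: [-110.8, 89.7, 153.6]
force: [-0.5, 0.5, -1.0]
gripper_width: 17.9
time_s: 19.48
ee_pos: [606.0, -318.0, 14.9]
ee_rot: [63.7, 89.9, -31.9]
force: [0.5, 0.2, 0.3]
gripper_width: 17.7
t 19.48 pos [ 606.  -318.    14.9] a -5.5 j6 -23 w 17.7 F [0.5 0.2 0.3]| off [ 3.9 -2.  -0.8] |4| rot [-0.   0.  -0.1]
```

```bash
python3 -m handwheel '{"gripper":[1,1,1,1],"offset":[[2,-1,0],[4,-2,0],[4,-2,0],[4,-2,0]],"rot":[[0,0,0],[0,0,0],[0,0,0],[0,0,0]]}'
python3 -m handwheel '{"gripper":[0.75,0.65,0.65,0.65],"offset":[[0,0,0],[0,0,0],[0,0,0],[-1,0,0]],"rot":[[0,0,0],[0,0,0],[0,0,0],[0,0,0]]}'
python3 -m handwheel '{"gripper":[0.6,0.5,0.3,0.2],"offset":[[-15,0,0],[-45,0,0],[-80,0,0],[-112,0,0]],"rot":[[0,0,0],[0,0,0],[0,0,0],[0,0,0]]}'
python3 -c "
from h import *
shot('wrist','w12');plan([422,95,120],90)"
```

```text
time_s: 19.82
ee_pos: [603.7, -317.5, 10.4]
ee_rot: [48.7, 90.0, -46.9]
force: [-0.3, -0.4, -0.1]
gripper_width: 17.6
time_s: 20.15
ee_pos: [603.6, -317.2, 10.6]
ee_rot: [-104.2, 90.0, 160.3]
force: [-0.1, 0.2, 0.3]
gripper_width: 31.7
time_s: 20.48
ee_pos: [603.5, -317.1, 124.0]
ee_rot: [-113.1, 90.0, 151.4]
force: [-0.0, -0.1, 0.1]
gripper_width: 54.1
t 20.53 pos [ 607.1 -319.1  132. ] a -5.5 j6 -23 w 57.5 F [ 2.7 -0.8  5. ]| off [   7.4 -224.1 -394.4] |454| rot [-95.5   0.8  -0.3]
```

View pics/w12.png

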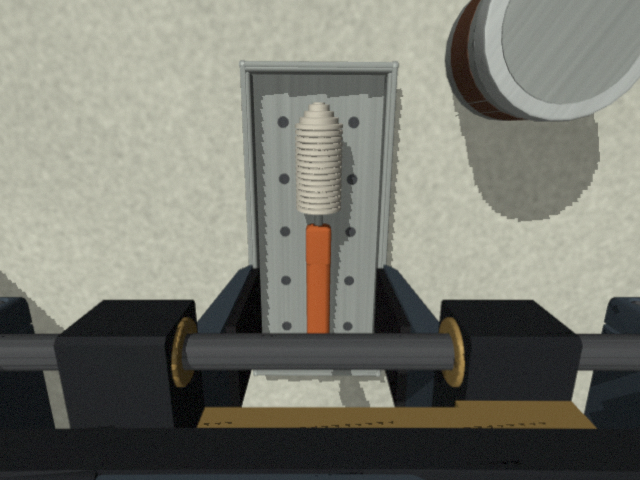

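The brush lies in the tray, head at (319,160), well inside the walls. Next is the soap.

```bash
python3 -m handwheel '{"gripper":[0,0,0,0,0],"offset":[[4,-18,-32],[7,-36,-64],[7,-54,-98],[7,-72,-130],[7,-90,-160]],"rot":[[-7,0,0],[-14,0,0],[-21,0,0],[-28,0,0],[-35,0,0]]}'
python3 -c "
from h import *
plan([422,95,120],90)"
```

```text
time_s: 20.95
ee_pos: [528.4, -147.7, 115.6]
ee_rot: [140.9, 90.0, 80.7]
force: [0.2, 0.2, 0.0]
gripper_width: 89.7
t 20.95 pos [ 528.4 -147.7  115.6] a 29.8 j6 -47 w 89.7 F [0.2 0.2 0. ]| off [  -4.3   28.3 -263.5] |265| rot [-60.2  -0.   -0. ]
```

```bash
python3 -m handwheel '{"gripper":[0,0,0,0,0],"offset":[[-4,4,-35],[-4,8,-70],[-4,12,-105],[-4,16,-140],[-4,20,-170]],"rot":[[-7,0,0],[-14,0,0],[-21,0,0],[-28,0,0],[-35,0,0]]}'
python3 -c "
from h import *
plan([422,95,120],90)"
```

```text
time_s: 21.37
ee_pos: [461.8, 10.2, 119.8]
ee_rot: [104.4, 90.0, 79.2]
force: [0.4, -0.3, -0.5]
gripper_width: 91.0
t 21.37 pos [461.8  10.2 119.8] a 64.8 j6 -65 w 91.0 F [ 0.4 -0.3 -0.5]| off [ -0.1  59.8 -72.1] |94| rot [-25.2  -0.   -0. ]
```

```bash
python3 -m handwheel '{"gripper":[0,0,0,0,0],"offset":[[0,18,-22],[0,36,-44],[0,54,-64],[0,60,-72],[0,60,-72]],"rot":[[-7,0,0],[-14,0,0],[-21,0,0],[-25,0,0],[-25,0,0]]}'
python3 -m handwheel '{"gripper":[0,0],"offset":[[0,0,0],[0,0,0]],"rot":[[0,0,0],[0,0,0]]}'
python3 -c "
from h import *
shot('wrist','w13');plan([422,95,120],90)"
```

```text
time_s: 21.78
ee_pos: [422.9, 95.3, 119.8]
ee_rot: [115.1, 90.0, 114.8]
force: [0.6, -0.9, -0.7]
gripper_width: 91.4
time_s: 21.95
ee_pos: [424.6, 93.2, 119.8]
ee_rot: [-22.0, 90.0, -22.7]
force: [0.6, -0.3, 0.8]
gripper_width: 91.1
t 22.00 pos [424.6  93.  119.8] a 89.4 j6 -78 w 91.2 F [0.7 0.7 0.1]| off [-0.2  1.9 -2.6] |3| rot [-0.6  0.   0. ]
```

View pics/w13.png

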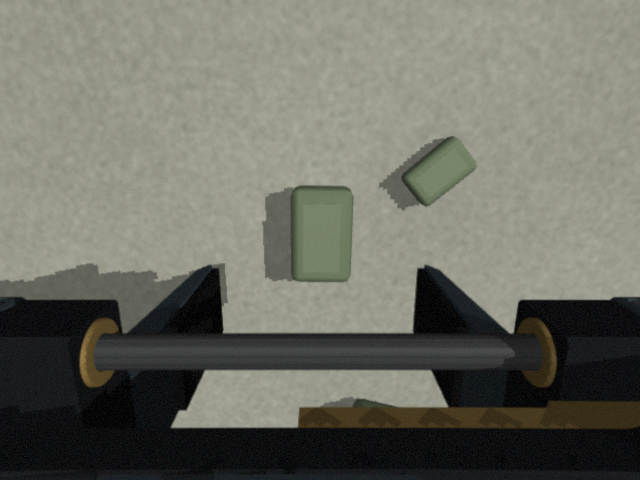

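Run:
```python
from h import *
s=state();c=cam('wrist',s);im=cv2.imread('pics/w13.png')
H,S,V=cv2.split(cv2.cvtColor(cv2.GaussianBlur(im,(3,3),0),cv2.COLOR_BGR2HSV))
print([ (H[y,x],S[y,x],V[y,x]) for x,y in [(322,232),(275,235),(100,200),(298,235)]])
m=((H>34)&(H<75)&(S>40)).astype(np.uint8);m=cv2.morphologyEx(m,cv2.MORPH_OPEN,np.ones((3,3)))
for k in cv2.findContours(m,cv2.RETR_EXTERNAL,cv2.CHAIN_APPROX_NONE)[0]:
    if cv2.contourArea(k)<1500: continue
    r=cv2.minAreaRect(onz(c,k.reshape(-1,2),18)[:,:2].astype(np.float32));print(k.reshape(-1,2).mean(0),r)
    plan([r[0][0],r[0][1],6],89.5)
```

```text
[(np.uint8(43), np.uint8(51), np.uint8(131)), (np.uint8(30), np.uint8(21), np.uint8(99)), (np.uint8(32), np.uint8(22), np.uint8(151)), (np.uint8(45), np.uint8(57), np.uint8(117))]
[321.         233.52430556] ((420.642822265625, 95.7359848022461), (43.42490005493164, 70.5020751953125), 88.6746826171875)
t 22.00 pos [424.6  93.  119.8] a 89.4 j6 -78 w 91.2 F [0.7 0.7 0.1]| off [113.8   2.7  -4.1] |114| rot [-0.1  0.   0. ]
[438.56976744 170.15697674] ((376.14373779296875, 176.44447326660156), (29.615493774414062, 45.25121307373047), 39.62355422973633)
t 22.00 pos [424.6  93.  119.8] a 89.4 j6 -78 w 91.2 F [0.7 0.7 0.1]| off [113.8  82.9 -49.5] |149| rot [-0.1  0.   0. ]
```

```bash
python3 -m handwheel '{"gripper":[0.1,0.2,0.2,0.2,0.2],"offset":[[35,2,-2],[70,2.5,-4],[95,2.5,-4],[110,2.5,-4],[114,2.5,-4]],"rot":[[0.7,0,0],[0.7,0,0],[0.7,0,0],[0.7,0,0],[0.7,0,0]]}'
python3 -m handwheel '{"gripper":[1,1,1,1,1],"offset":[[0,0,0],[0,0,0],[0,0,0],[0,0,0],[0,0,0]],"rot":[[0,0,0],[0,0,0],[0,0,0],[0,0,0],[0,0,0]]}' 25
python3 -m handwheel '{"gripper":[1,1,1],"offset":[[0,0,0],[0,0,0],[0,0,0]],"rot":[[0,0,0],[0,0,0],[0,0,0]]}'
python3 -c "
from h import *
plan([584,314,110],99)"
```

```text
time_s: 22.42
ee_pos: [418.7, 94.9, 3.4]
ee_rot: [-165.3, 89.7, -166.7]
force: [0.2, -0.6, 0.0]
gripper_width: 73.2
time_s: 22.83
ee_pos: [420.9, 96.3, 6.7]
ee_rot: [9.1, 89.9, 7.9]
force: [0.3, -1.2, 2.5]
gripper_width: 43.5
time_s: 23.08
ee_pos: [421.0, 96.2, 6.7]
ee_rot: [4.8, 89.9, 3.6]
force: [0.2, -1.8, 6.0]
gripper_width: 44.0
t 23.08 pos [421.   96.2   6.7] a 88.8 j6 -77 w 44.0 F [ 0.2 -1.8  6. ]| off [-102.9  221.2  158.6] |291| rot [-10.2   0.1   0. ]
```

```bash
python3 -m handwheel '{"gripper":[1,1,1,1,1],"offset":[[-15,0,0],[-45,0,0],[-75,25,18],[-97,55,38],[-103,85,62]],"rot":[[0,0,0],[-1,0,0],[-4,0,0],[-7,0,0],[-10.2,0,0]]}'
python3 -c "
from h import *
plan([582,313,110],99)"
```

```text
time_s: 23.5
ee_pos: [485.3, 180.9, 112.7]
ee_rot: [8.2, 89.7, 17.3]
force: [0.2, -0.7, -1.3]
gripper_width: 43.7
t 23.50 pos [485.3 180.9 112.7] a 99.1 j6 -80 w 43.7 F [ 0.2 -0.7 -1.3]| off [  3.5 115.2 116.3] |164| rot [ 0.1  0.3 -0. ]
```

```bash
python3 -m handwheel '{"gripper":[1,1,1,1,1],"offset":[[0,25,25],[0,53,53],[0,80,80],[0,105,105],[0,115,116]],"rot":[[0,0,0],[0,0,0],[0,0,0],[0,0,0],[0,0,0]]}'
python3 -m handwheel '{"gripper":[1,1],"offset":[[0,0,0],[0,0,0]],"rot":[[0,0,0],[0,0,0]]}'
python3 -c "
from h import *
shot('wrist','w14');shot('side','s14');plan([582,313,110],99)"
```

```text
time_s: 23.92
ee_pos: [582.6, 315.6, 108.3]
ee_rot: [35.9, 89.8, 44.9]
force: [0.4, -0.1, -0.1]
gripper_width: 43.6
time_s: 24.08
ee_pos: [579.9, 311.6, 107.8]
ee_rot: [-153.2, 89.9, -144.2]
force: [-0.3, -0.9, -0.9]
gripper_width: 44.1
t 24.18 pos [579.3 310.4 108.3] a 99.0 j6 -72 w 43.6 F [-1.3 -0.5 -0.2]| off [-1.7  2.1  3. ] |4| rot [-0.  -0.1  0.1]
```

View pics/w14.png

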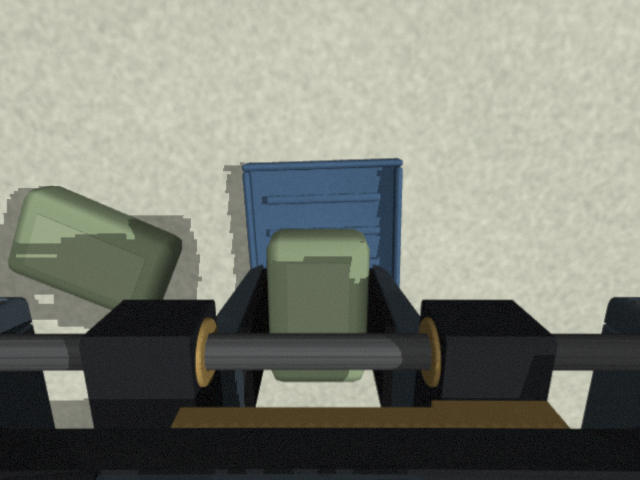

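View pics/s14.png

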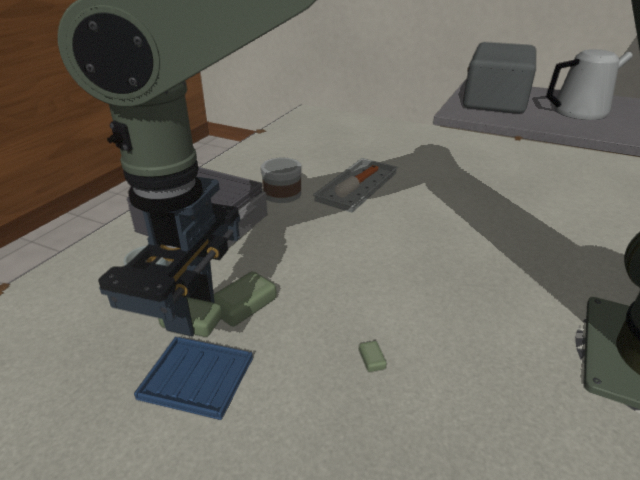

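Run:
```python
from h import *
s=state();c=cam('wrist',s)
P=onz(c,[(244,164),(402,160)],14)[:,:2];v=P[1]-P[0];w=np.hypot(*v);v/=w;u=np.array([v[1],-v[0]])
print(P.round(1),w,np.degrees(np.arctan2(v[1],v[0])),u,'centre',(P.mean(0)+62*u).round(1))
print('soap top corners',onz(c,[(268,232),(369,232),(272,380),(364,380)],108+18)[:,:2].round(1))
plan([583,314,15.5],99.5)
```

```text
[[532.5 253.8]
 [513.6 356.7]] 104.62464082775 100.35678946816135 [0.98370733 0.17977732] centre [584.  316.4]
soap top corners [[545.2 284.9]
 [538.9 324.9]
 [613.  295. ]
 [606.6 335.8]]
t 24.18 pos [579.3 310.4 108.3] a 99.0 j6 -72 w 43.6 F [-1.3 -0.5 -0.2]| off [92.8  3.   4.4] |93| rot [-0.5 -0.1  0.1]
```

```bash
python3 -m handwheel '{"gripper":[1,1,1,1,1],"offset":[[25,2,3],[50,4,5],[70,4,6],[83,4,6],[87,4,6]],"rot":[[-1,0,0],[-1,0,0],[-1,0,0],[-1,0,0],[-1,0,0]]}'
python3 -m handwheel '{"gripper":[1,1],"offset":[[0,0,0],[0,0,0]],"rot":[[0,0,0],[0,0,0]]}'
python3 -c "
from h import *
plan([584,315,15.5],99.5)"
```

```text
time_s: 24.6
ee_pos: [583.5, 314.2, 19.4]
ee_rot: [-160.8, 89.7, -150.9]
force: [-1.4, 0.5, -1.1]
gripper_width: 43.7
time_s: 24.77
ee_pos: [586.0, 316.0, 22.7]
ee_rot: [8.4, 90.0, 18.3]
force: [0.9, 0.5, -1.4]
gripper_width: 43.6
t 24.77 pos [586.  316.   22.7] a 99.9 j6 -73 w 43.6 F [ 0.9  0.5 -1.4]| off [ 7.2 -0.6 -2.1] |7| rot [ 0.4  0.  -0. ]
```

```bash
python3 -m handwheel '{"gripper":[1,1,1,1,1],"offset":[[2,0,-1],[4,0,-2],[6,0,-2],[7.2,0,-2],[7.2,0,-2]],"rot":[[0,0,0],[0,0,0],[0,0,0],[0,0,0],[0,0,0]]}'
python3 -m handwheel '{"gripper":[1,1],"offset":[[0,0,0],[0,0,0]],"rot":[[0,0,0],[0,0,0]]}'
```

```text
time_s: 25.18
ee_pos: [583.9, 316.1, 14.8]
ee_rot: [-0.1, 90.0, 9.9]
force: [0.1, 0.1, 0.4]
gripper_width: 44.0
time_s: 25.35
ee_pos: [583.9, 316.2, 14.8]
ee_rot: [2.4, 90.0, 12.4]
force: [-1.0, -0.3, 2.2]
gripper_width: 43.9
```

Soap contacts the ribs (2 N). Releasing.

```bash
python3 -m handwheel '{"gripper":[0.48,0.42,0.38,0.38,0.38],"offset":[[0,0,0],[0,0,0],[0,0,0],[0,0,0],[-1,0,0]],"rot":[[0,0,0],[0,0,0],[0,0,0],[0,0,0],[0,0,0]]}'
python3 -m handwheel '{"gripper":[0.38,0.38,0.3,0.2,0.2],"offset":[[-12,0,0],[-40,0,0],[-75,0,0],[-110,0,0],[-130,0,-20]],"rot":[[0,0,0],[0,0,0],[0,0,0],[0,0,0],[0,0,0]]}'
python3 -m handwheel '{"gripper":[0.2,0.2,0.2,0.2,0.2],"offset":[[0,0,-30],[0,0,-65],[0,0,-100],[0,0,-135],[0,0,-160]],"rot":[[0,0,0],[0,0,0],[0,0,0],[0,0,0],[0,0,0]]}'
python3 -m handwheel '{"gripper":[0.2,0.2,0.2,0.2,0.2],"offset":[[0,0,0],[0,0,0],[0,0,0],[0,0,0],[0,0,0]],"rot":[[0,0,0],[0,0,0],[0,0,0],[0,0,0],[0,0,0]]}'
python3 -c "
from h import *
shot('top','t15');shot('side','s15')"
```

```text
time_s: 25.77
ee_pos: [583.8, 316.0, 15.3]
ee_rot: [-150.2, 90.0, -140.2]
force: [-0.0, -0.1, -0.5]
gripper_width: 56.3
time_s: 26.18
ee_pos: [568.5, 314.0, 150.7]
ee_rot: [14.4, 89.4, 24.3]
force: [0.8, 1.3, 0.1]
gripper_width: 72.0
time_s: 26.6
ee_pos: [403.7, 284.0, 146.4]
ee_rot: [-178.6, 90.0, -168.6]
force: [0.2, 0.5, 0.3]
gripper_width: 72.7
time_s: 27.02
ee_pos: [407.8, 285.2, 145.6]
ee_rot: [10.3, 90.0, 20.2]
force: [0.0, -0.5, -0.2]
gripper_width: 72.7
```

View pics/t15.png

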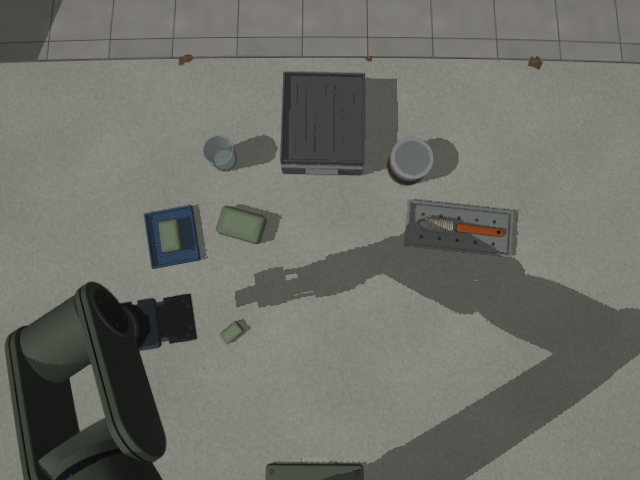

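View pics/s15.png

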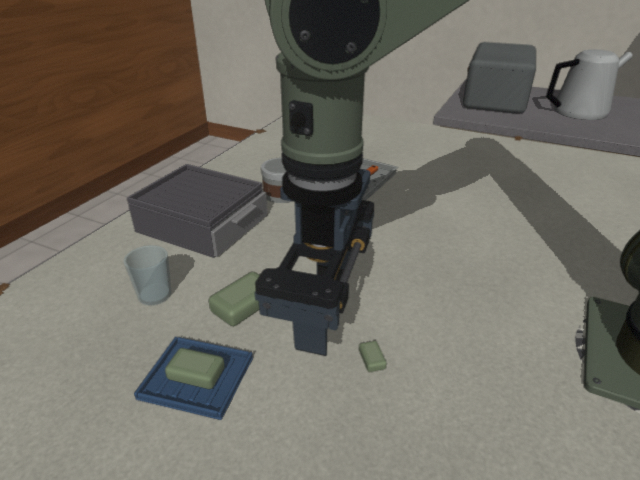

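```bash
python3 -c "
import cv2
im=cv2.imread('pics/s15.png');a=cv2.resize(im[155:260,120:280],None,fx=4.5,fy=4.5,interpolation=cv2.INTER_CUBIC);cv2.imwrite('pics/s15c.png',a)"
```

```text
(no output)
```

View pics/s15c.png

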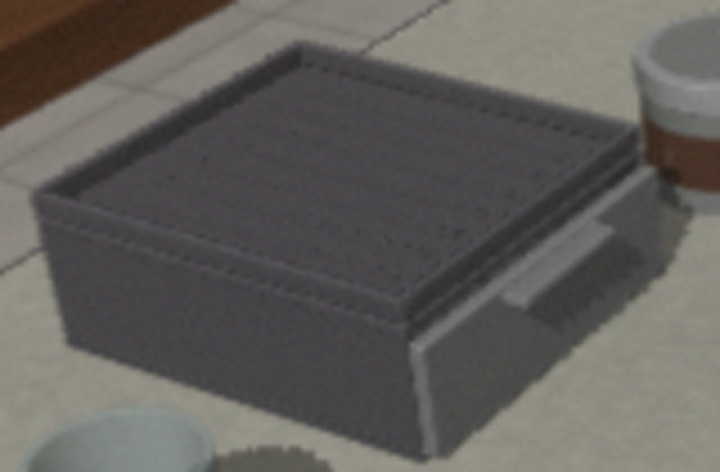

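The drawer panel sits against the caddy face with no gap, and nothing else has moved. Handing in.

```bash
python3 -c "
from workcell import *
print(job_done())"
```

```text
the job is handed in; nothing more can be done
None
```

The job is done and handed in at about 27 s of the 120 s. I did it in the order asked: both teaspoons into the drawer, the drawer shut, the brush laid in the steel tray, then the middle-sized soap (measured 70 × 43 mm) set in the blue dish.

**Last checks, from the top and side pictures with the arm clear:**
- **Drawer:** its front panel sits against the caddy face with no visible gap. The final push stopped hard at about 26 N. The spoons were last seen flat in the drawer before it was shut.
- **Brush:** it lies inside the tray walls.
- **Soap:** it lies flat on the dish's ribs.
- **Bystanders:** the tumbler, the tin and the two other soaps look unmoved.

**One disagreement:** the closed drawer front measured x ≈ 727 mm, while my first reading plus the full 175 mm of travel predicted about 732 mm. It is probably camera error or a drawer that did not start fully out. I took it as shut because of the hard stop and the flush panel.

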